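# Empty the used-capsule bin and hold it home in its dock

## Task

Pick up the black used-capsule bin, tip it over the green tub so that all four capsules fall in, and turn it upright again. Then lower the empty bin through the slot of the grey dock until its orange collar is fully down on the dock, which presses the spring switch inside, and finish while still holding it pressed home: do not let go. Leave the white cup, the tamper and the red-capped jar standing where they are.

Things in the scene. Friction and masses are not known exactly. Their poses are not given: they have to be found in the camera images.
- bin_center (a point): Used-capsule bin, loose, 0.13-0.25 kg: black open-topped box, 84 (own x) x 58 (own y) x 85 mm high, walls 3 mm. Orange stop collar, 106 x 80 mm, round it 40-44 mm above its underside; grasp the flat parallel long sides above the collar (58 mm apart). The point is its centre, 42.5 mm above its underside; z to its open mouth. Same either way round. Starts upright on the table.
- bin_foot (a point): Centre of the underside of the same bin, 42.5 mm below its centre, same axes. The four capsules start inside the bin.
- tub_floor (a point): Recycling tub, fixed: green open-topped box, 180 (x) x 210 (y) mm outside, rim 80 mm above the table, walls 5 mm. The point is the centre of its inner floor, 5 mm above the table; z up. It may stand left or right of the bin.
- slot (a point): Bin dock, fixed: grey block 160 (x) x 110 (y) x 62 mm high. Its top has a slot 86 (own x) x 60 (own y) mm, 2 mm more than the bin below its collar, with a 6 mm 45-degree bevel. The point is the centre of the slot's mouth, level with the top, 62 mm above the table; z up. The bin goes in foot first, either way round, until its collar rests on the top, foot 40 mm down. Left or right of the bin.
- switch (a joint): Red spring switch in the slot, its top 32 mm below the dock's top: 0 m when up, 0.008 m fully pressed (bin home). It pushes back with 4.2 N at first touch and 6.6 N fully pressed, more than the bin's weight, so it lifts an unheld bin 8 mm.
- cap_0_center (a point): Used coffee capsule, copper-coloured, loose, 12 g: a blunt cone 23 mm across its rim and 18 mm high; the point is half-way up its axis, z from rim to tip. Starts in the bin.
- cap_1_center (a point): Used coffee capsule, bare aluminium, loose, 12 g: a blunt cone 23 mm across its rim and 18 mm high; the point is half-way up its axis, z from rim to tip. Starts in the bin.
- cap_2_center (a point): Used coffee capsule, blue, loose, 12 g: a blunt cone 23 mm across its rim and 18 mm high; the point is half-way up its axis, z from rim to tip. Starts in the bin.
- cap_3_center (a point): Used coffee capsule, brass-coloured, loose, 12 g: a blunt cone 23 mm across its rim and 18 mm high; the point is half-way up its axis, z from rim to tip. Starts in the bin.
- cup: Bystander, loose: small white porcelain cup, 61x79x56 mm, origin at its underside.
- tamper: Bystander, loose: coffee tamper with steel base and wooden handle, 58 mm across, 94 mm high, origin at its underside.
- spice_jar: Bystander, loose: small jar with a red cap, 44 mm across, 90 mm high, origin at its underside.

How it is judged:
By the outcome, as a careful person would: the job done as asked, in the order asked, and still so for the second after the job is handed in, while the arm keeps its last pose, push and grip.
It also fails if it takes over 54 s, if anything falls off the work surface, if the arm or the gripper's body presses on something with over 40 N, if the wrist force passes 120 N, or if a joint passes its speed limit or range.

## Robot

A 6-joint arm with a two-finger parallel gripper is mounted at the origin on a cart in front of the work surface, level with it; the furniture and walls round the work are solid. World frame = base frame: x ahead of the robot, y to its left, z up, the work surface at z = 0. Lengths are in m, angles in rad, forces in N, time in s.
With the tool pointing down it reaches from about 0.3 to 0.875 m from the base axis. Payload 6.4 kg.
Tool frame: the origin (TCP) lies between the finger pads; the fingertips stand 8 mm ahead of it and the grasp point (between the pads) lies 11 mm behind it; z points along the fingers, y is the direction in which the jaws open and shut (so a half turn about z gives the same grasp; the last joint's range is limited). The gripper opens to 85 mm and grips with 20 to 120 N. Pads are 22 mm wide; open, the fingers measure 114 mm over their backs; the gripper's body (76 mm by 85 mm) begins 54 mm behind the grasp point. The pads swing forward as they close: fully open they stand 13 mm farther back than shut.
Start: joints at [-1.406, 0.181, 1.607, -0, 1.354, -0.206], TCP at [0.208, -0.536, 0.239] pointing down, gripper open.
Joint ranges: [-2.99, 2.99], [-0.89, 2.07], [0.3, 2.58], [-1.14, 4.28], [0, 2.63], [-3.12, 3.12]. Speed limits (rad/s): [2.57, 2.57, 3.01, 3.14, 3.14, 3.14].

## Interface

Orientations are given as a unit quaternion [w, x, y, z].
In Python, from bench import monitor, viewer, workorder, spotter gives the robot as it stands. The module is installed in compiled form; this text tells all that it offers.
- The arm moves only by the tool move_arm, never from a script. Its argument "motion" is a list of rows, each a list of 3 entries, a list of its own where there are three numbers: the shift along the tool's x, y, z in units of 60 mm (1.0 is 60 mm), then the turn, a rotation vector about the tool's x, y, z in units of 8 degrees (1.0 is 8 degrees), then the opening in per cent of the stroke, from 0 (shut) to 100 (fully open). In form: [[[dx, dy, dz], [rx, ry, rz], grip], ...]. A call has 1 to 10 rows; each row is the pose to reach, as a shift and turn from the pose commanded when the call began, along the tool's axes at that moment; what a row does not reach only later rows make up. A row lasts 1/8 s, in which the tool goes at most 62.5 mm and 10.7 degrees, less where a joint would pass 70% of its speed; a pose out of reach is approached as far as the arm can. A call with a gripper value outside its range is refused whole. The fingers move at their own pace and stop on an object; the grip force is fixed at half the most. Time passes only in rows, so rows that repeat a pose let the fingers close. It gives the time, the measured TCP pose, the force and the opening at its end, in the units of the state.
- monitor.get_obs(): the state, without advancing time (a new reading comes with each control period).
- viewer.camera(name): name is "scene" or "top"; returns the picture (480x640x3 uint8, blue, green, red); there is no depth.
- viewer.calibration(name): a dict with "fovy" (degrees; the focal length in pixels is half the picture's height over the tangent of half this angle, whatever the lens; pixels are square), "cx", "cy" (the principal point, pixels), "extrinsics" (4x4, takes a point from camera to world coordinates). Camera axes: x right, y down, z forward; pixel columns grow to the right and rows downward; lengths in m; the calibration is good to about 2 mm. A picture is of the moment at which its call begins. calibration takes no time and is no camera call.
- workorder.hand_in(): hands the job in, once; it reports no verdict.
Trained networks look in the newest picture that a camera, given by its name, has taken for a name from the list of things; names that differ only in an ending like _2 or _b are one class to them, and where a whole thing is asked for, a point or a joint stands for the part that bears it (a point fixed in the world has none). Each returns a list of dicts, best first, with "score" (0 to 1); they miss things now and then, are a little off and sometimes report something else, mostly with a low value. They report only what shows in the picture. A call takes as long as a camera call.
- spotter.search_frame(camera, name): "centre" ([column, row] as shares, 0 to 1, of the picture: columns of its width, rows of its height, amid what is visible of it).
- spotter.outline_of(camera, name): "region" (480x640 bool, what is visible of it) and "centre" ([column, row] as shares, 0 to 1, of the picture: columns of its width, rows of its height, amid what is visible of it).
The state is a dict: "time_s": time; "q": joint angles; "dq": joint speeds; "joint_efforts": joint torques, N m; "eef_pos": TCP position; "eef_rot": TCP orientation; "wrist_force": force on the tool from outside, world axes, zero at the start; "torque": the same for the moment, N m; "opening": opening from 0.0 (shut) to 1.0 (fully open).
Only numpy, scipy, OpenCV 4.12 (cv2) and the standard library are available. Lean on these libraries where they do the work, as an engineer would, in place of code of your own. Each camera call takes 0.05 s, during which the arm holds its last target. There are 200 camera calls.

## Working session

There is one attempt and no reset: what is moved stays moved. The work goes in short steps, Python scripts to look and compute and a tool call to move; the robot and the scene stay as the last step left them, time stands still between calls to the robot, and variables do not carry over. Pictures are saved under pics/ and viewed, about 8 in all and at most 12, crops included, and the job is handed in when it is done.

Besides the shell and the picture viewer there is one more tool, called after "Call:" as a command line: name --argument value ..., lists and objects as JSON in quotes. move_arm: Moves the arm, as the interface text tells. Its arguments: {"type":"object","properties":{"motion":{"type":"array","items":{"type":"array"}}},"required":["motion"]}

```bash
mkdir -p pics; python3 - <<'E'
from bench import monitor, viewer, workorder, spotter
import cv2,numpy as np
for n in("scene","top"):
    cv2.imwrite(f"pics/{n}0.png",viewer.camera(n))
    c=viewer.calibration(n);print(n,c["fovy"],c["cx"],c["cy"],np.round(c["extrinsics"],4).tolist())
o=monitor.get_obs()
for k,v in o.items():print(k,np.round(v,4))
for n in("scene","top"):
  for t in("bin_center","switch","tub_floor","slot","cup","tamper","spice_jar","cap_0_center"):
    try:
      r=spotter.search_frame(n,t);print(n,t,[(round(x["score"],2),np.round(np.array(x["centre"])*[640,480],1).tolist()) for x in r[:2]])
    except Exception as e:print(t,e)
E
```

```text
scene 53.48179963729417 316.8827824005608 235.09313798725805 [[-0.8482, -0.2959, 0.4394, 0.219], [-0.5293, 0.4389, -0.7261, 0.6123], [0.022, -0.8484, -0.5289, 0.516], [0.0, 0.0, 0.0, 1.0]]
top 42.997402356128845 312.99579970247265 238.16427646496336 [[-0.0297, -0.9747, 0.2217, 0.3814], [-0.9996, 0.0293, -0.0053, -0.0166], [-0.0013, -0.2218, -0.9751, 1.0834], [0.0, 0.0, 0.0, 1.0]]
time_s 0.1
q [-1.4063  0.1815  1.6079 -0.      1.3538 -0.2063]
dq [-0.0007 -0.0024  0.0007  0.0009 -0.0014 -0.0002]
joint_efforts [ 1.50000e-03 -4.45874e+01 -3.52237e+01 -1.00000e-04  4.00000e-03
  0.00000e+00]
eef_pos [ 0.2083 -0.5354  0.2385]
eef_rot [-8.000e-04  9.829e-01  1.843e-01  0.000e+00]
wrist_force [ 0.1371 -0.7518  0.7821]
torque [-0.0456 -0.0135  0.0427]
opening 1.0013
scene bin_center [(0.61, [377.2, 263.7])]
scene switch [(0.68, [265.2, 342.3])]
scene tub_floor [(0.74, [265.6, 343.2]), (0.59, [429.8, 219.0])]
scene slot [(0.92, [265.7, 344.8])]
scene cup [(0.64, [250.4, 234.4])]
scene tamper [(0.72, [307.2, 214.1])]
scene spice_jar [(0.87, [220.8, 249.2]), (0.45, [377.1, 261.1])]
scene cap_0_center [(0.21, [252.3, 233.5])]
top bin_center [(0.66, [240.3, 183.4]), (0.59, [312.5, 320.4])]
top switch [(0.46, [175.4, 294.8])]
top tub_floor [(0.79, [432.5, 325.9])]
top slot [(0.81, [169.7, 292.8]), (0.31, [432.7, 323.3])]
top cup [(0.82, [288.6, 184.3])]
top tamper [(0.61, [359.4, 201.9])]
top spice_jar [(0.65, [241.9, 185.0]), (0.41, [314.5, 318.2])]
top cap_0_center [(0.57, [318.1, 332.4]), (0.21, [322.4, 308.4])]
```

View pics/top0.png

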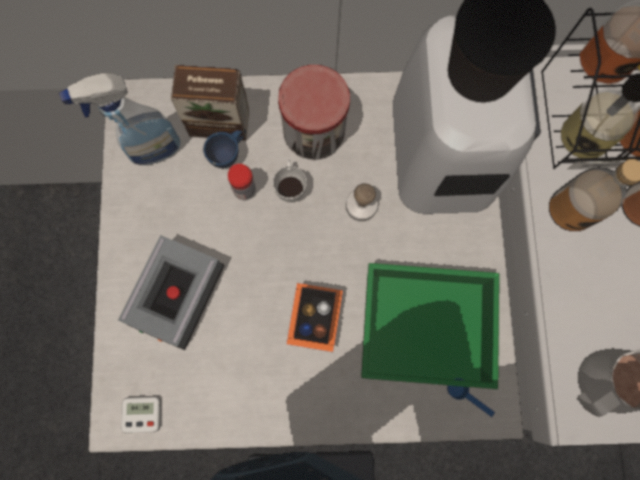

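View pics/scene0.png

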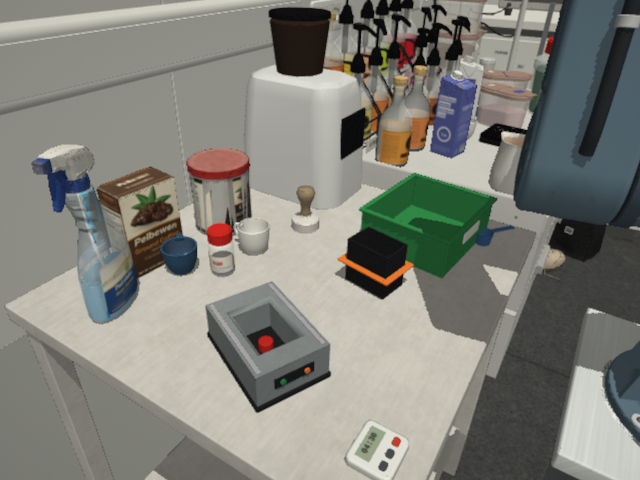

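The top view shows the bin at about (315,316), the tub at (431,325), the dock at (172,291) and the bystanders in the row above. The scene view agrees. Next I fit poses by silhouette.

```bash
cat > h.py <<'E'
from bench import monitor, viewer, workorder, spotter
import cv2,numpy as np
from scipy.optimize import minimize
from scipy.spatial.transform import Rotation as R
C={n:viewer.calibration(n) for n in("scene","top")}
def K(n):
    c=C[n];f=240/np.tan(np.radians(c["fovy"]/2));return f,c["cx"],c["cy"]
def proj(n,P):
    E=C[n]["extrinsics"];f,cx,cy=K(n);p=(np.asarray(P)-E[:3,3])@E[:3,:3]
    return np.c_[f*p[:,0]/p[:,2]+cx,f*p[:,1]/p[:,2]+cy]
def ray(n,uv,z):
    E=C[n]["extrinsics"];f,cx,cy=K(n);uv=np.atleast_2d(uv)
    d=np.c_[(uv[:,0]-cx)/f,(uv[:,1]-cy)/f,np.ones(len(uv))]@E[:3,:3].T
    return E[:3,3]+d*((z-E[2,3])/d[:,2])[:,None]
def box(lx,ly,z0,z1):return np.array([[sx*lx/2,sy*ly/2,z] for sx in(-1,1) for sy in(-1,1) for z in(z0,z1)])
def place(B,p):
    c,s=np.cos(p[2]),np.sin(p[2]);return np.c_[c*B[:,0]-s*B[:,1]+p[0],s*B[:,0]+c*B[:,1]+p[1],B[:,2]]
def hullmask(n,P):
    h=cv2.convexHull(proj(n,P).astype(np.float32)).reshape(-1,2)
    m=np.zeros((1440,1920),np.uint8);cv2.fillConvexPoly(m,np.round(((h+.5)*3-.5)*16).astype(np.int32),255,shift=4)
    return cv2.resize(m,(640,480),interpolation=cv2.INTER_AREA)/255.
def fit(masks,B,p0):
    def cost(p):
        q=[p[0]/100,p[1]/100,p[2]/10];s=0
        for n,m in masks.items():
            a=hullmask(n,place(B,q));s+=1-np.minimum(a,m).sum()/np.maximum(a,m).sum()
        return s
    x0=np.array([p0[0]*100,p0[1]*100,p0[2]*10])
    r=minimize(cost,x0,method="Nelder-Mead",options=dict(initial_simplex=x0+np.vstack([np.zeros(3),np.eye(3)])*1.0,xatol=.005,fatol=1e-5))
    return np.array([r.x[0]/100,r.x[1]/100,r.x[2]/10]),r.fun
def chull(m):
    k=cv2.findContours(m.astype(np.uint8),cv2.RETR_EXTERNAL,cv2.CHAIN_APPROX_NONE)[0];k=max(k,key=cv2.contourArea)
    o=np.zeros(m.shape,np.uint8);cv2.fillConvexPoly(o,cv2.convexHull(k),1);return o.astype(float)
def orange(im,roi):
    h=cv2.cvtColor(im,cv2.COLOR_BGR2HSV);m=((h[...,0]<16)&(h[...,1]>150)&(h[...,2]>110)).astype(np.uint8)
    o=np.zeros_like(m);x0,x1,y0,y1=roi;o[y0:y1,x0:x1]=m[y0:y1,x0:x1];return o
E
cat > m.py <<'E'
from h import *
T=cv2.imread("pics/top0.png");S=cv2.imread("pics/scene0.png")
col=box(.106,.08,.04,.044)
mo={"top":chull(orange(T,(280,350,270,360)))}
p0=ray("top",[315,316],.044)[0]
print("bin",fit(mo,col,[p0[0],p0[1],0.15]),fit(mo,col,[p0[0],p0[1],-0.15]), fit(mo,col,[p0[0],p0[1],1.4]))
mb={}
md={}
mt={}
for n in("top","scene"):
    for t,d in(("slot",md),("bin_center",mb),("tub_floor",mt)):
        viewer.camera(n)
        for r in spotter.outline_of(n,t)[:3]:
            print(n,t,round(r["score"],2),np.round(np.array(r["centre"])*[640,480]),r["region"].sum())
            if n not in d:d[n]=r["region"]
np.savez("masks.npz",**{f"{k}_{n}":v for k,d in(("d",md),("b",mb),("t",mt)) for n,v in d.items()})
for n in("top","scene"):
    im=(T if n=="top" else S).copy()
    for d,c in((md,(0,0,255)),(mb,(255,0,255)),(mt,(255,255,0))):
        if n in d: cv2.drawContours(im,cv2.findContours(d[n].astype(np.uint8),0,1)[0],-1,c,1)
    cv2.imwrite(f"pics/ol_{n}.png",im)
E
python3 m.py
python3 -c "
import cv2,numpy as np
a=cv2.imread('pics/ol_top.png')[220:400,100:520];b=cv2.imread('pics/ol_scene.png')[170:420,190:510]
a=cv2.resize(a,(790,339));b=cv2.resize(b,(330,258));cv2.imwrite('pics/c1.png',np.vstack([a,np.hstack([b,np.zeros((258,460,3),np.uint8)])]))"
```

```text
bin (array([ 0.48107226, -0.0210852 , -0.19347327]), np.float64(0.05589318430937529)) (array([ 0.48175879, -0.02121554, -0.20895285]), np.float64(0.056362179066039575)) (array([ 0.48103898, -0.02171799,  1.8955351 ]), np.float64(0.33037977535684915))
top slot 0.95 [171. 294.] 7042
top slot 0.58 [318. 332.] 141
top tub_floor 0.72 [431. 326.] 15817
scene slot 0.72 [267. 344.] 10348
scene bin_center 0.83 [374. 266.] 3444
scene tub_floor 0.59 [376. 260.] 3407
scene tub_floor 0.56 [430. 218.] 8373
```

View pics/c1.png

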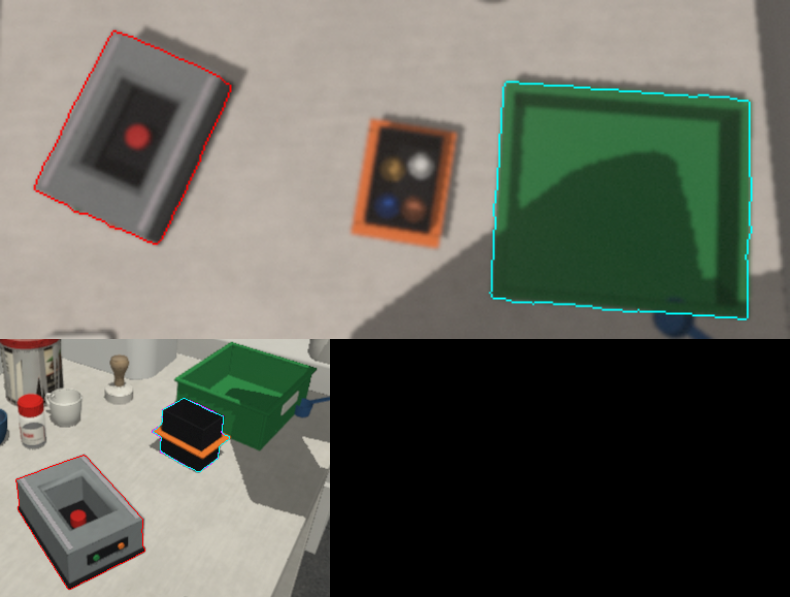

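```bash
cat > m2.py <<'E'
from h import *
T=cv2.imread("pics/top0.png");S=cv2.imread("pics/scene0.png");Z=np.load("masks.npz")
md={n:chull(Z["d_"+n]) for n in("top","scene")}
B=box(.16,.11,0,.062);p0=ray("top",[172,291],.05)[0]
for k in(("top",),("scene",),("top","scene")):
    p,c=fit({n:md[n] for n in k},B,[p0[0],p0[1],-.45]);print("dock",k,np.round(p,4),round(c,4))
D=p
tm={"top":chull(Z["t_top"])};q=ray("top",[431,326],.06)[0]
print("tub",fit(tm,box(.18,.21,0,.08),[q[0],q[1],0]))
bs={"scene":chull(Z["b_scene"])}
BB=np.vstack([box(.084,.058,0,.085),box(.106,.08,.04,.044)])
mo={"top":chull(orange(T,(280,350,270,360)))}
print("bin scene",fit(bs,BB,[.481,-.021,-.2]))
os_=chull(orange(S,(330,420,235,300)))
bc,_=fit({"top":mo["top"]},box(.106,.08,.04,.044),[.481,-.021,-.2])
print("bin top collar",bc)
both,_=fit({"top":mo["top"],"scene":os_},box(.106,.08,.04,.044),[.481,-.021,-.2]);print("both collar (scene occl)",both)
def draw(n,im,x0,y0,w,h,s):
    o=cv2.resize(im[y0:y0+h,x0:x0+w],None,fx=s,fy=s,interpolation=cv2.INTER_CUBIC)
    def poly(P,c):cv2.polylines(o,[np.round(((proj(n,P)-[x0,y0]+.5)*s)).astype(int)],True,c,1)
    rect=lambda lx,ly,z:np.array([[a*lx/2,b*ly/2,z] for a,b in((1,1),(1,-1),(-1,-1),(-1,1))])
    poly(place(rect(.16,.11,.062),D),(0,0,255));poly(place(rect(.098,.072,.062),D),(0,255,255));poly(place(rect(.086,.06,.056),D),(0,255,0))
    poly(place(rect(.106,.08,.044),bc),(255,0,255));poly(place(rect(.084,.058,.085),bc),(255,255,0))
    return o
a=draw("top",T,110,225,250,140,3.2);b=draw("scene",S,200,225,220,185,1.8)
cv2.imwrite("pics/c2.png",a);cv2.imwrite("pics/c3.png",draw("scene",S,200,220,220,185,3.2))
E
python3 m2.py
```

```text
dock ('top',) [ 0.531   0.2253 -0.4441] 0.0428
dock ('scene',) [ 0.5334  0.2278 -0.4374] 0.0216
dock ('top', 'scene') [ 0.5328  0.227  -0.4439] 0.0765
tub (array([ 0.45565437, -0.21364803, -0.1179641 ]), np.float64(0.08570895101656295))
bin scene (array([ 0.48269079, -0.019366  , -0.19119782]), np.float64(0.025980835217201403))
bin top collar [ 0.48139413 -0.02097404 -0.20561884]
both collar (scene occl) [ 0.48141217 -0.02075128 -0.19868624]
```

View pics/c2.png

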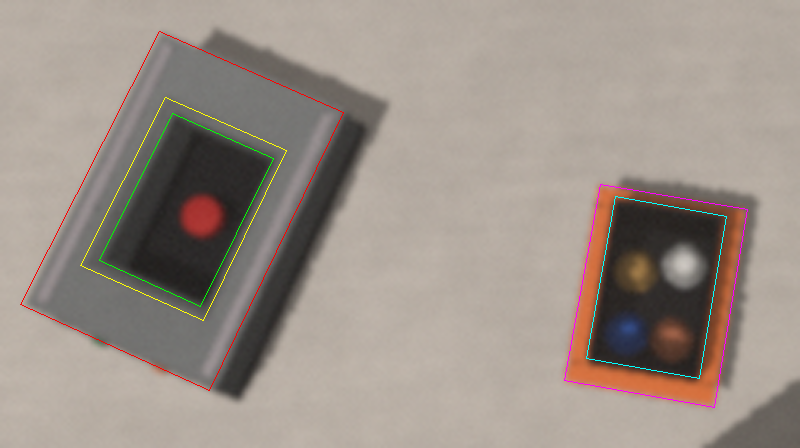

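View pics/c3.png

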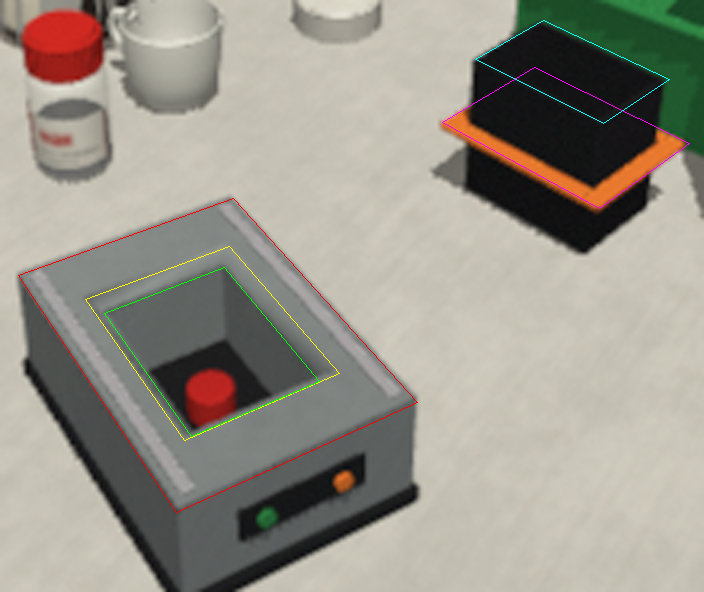

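Dock is about (0.532, 0.227, yaw −0.444), the bin (0.4815, −0.0205, yaw −0.20) and the tub (0.456, −0.214, yaw −0.118). The overlays match both pictures. The pour depends on the wrist's limits, so I identify the kinematics from a few poses on the way over.

Call:
move_arm --motion '[[[1.8,-1.6,-0.5],[1,1,1],100],[[3.6,-3.2,-0.5],[2,2,2],100],[[3.6,-3.2,-0.5],[2,2,2],100],[[3.6,-3.2,-0.5],[2,2,2],100],[[3.6,-3.2,-0.5],[2,2,2],100],[[3.6,-3.2,-0.5],[2,2,2],100]]'

```text
time_s: 2.25
eef_pos: [0.3409, -0.2767, 0.2697]
eef_rot: [-0.161, 0.98, 0.045, 0.11]
wrist_force: [0.7, -0.4, 0.6]
opening: 0.998
```

```bash
cat > log.py <<'E'
from bench import monitor
import json,numpy as np
o=monitor.get_obs();r=[list(map(float,o[k])) for k in("q","eef_pos","eef_rot")]
open("log.jsonl","a").write(json.dumps(r)+"\n")
print(round(o["time_s"],2),*[np.round(x,4) for x in r],np.round(o["wrist_force"],1),round(o["opening"],3))
E
echo '[[-1.4063,0.1815,1.6079,0,1.3538,-0.2063],[0.2083,-0.5354,0.2385],[-0.0008,0.9829,0.1843,0]]'>log.jsonl; python3 log.py
```

```text
2.25 [-1.1901 -0.0687  1.8552  0.3137  1.5951  0.2587] [ 0.3409 -0.2767  0.2697] [-0.1611  0.9797  0.0449  0.1104] [ 0.7 -0.4  0.6] 0.998
```

Call:
move_arm --motion '[[[1,-0.8,-0.5],[-1.2,0,0],100],[[2,-1.6,-0.5],[-2.5,0,0],100],[[3,-2.4,-0.5],[-4,0,1],100],[[3,-2.4,-0.5],[-4,0,1],100],[[3,-2.4,-0.5],[-4,0,1],100]]'

```text
time_s: 2.88
eef_pos: [0.4945, -0.1402, 0.3848]
eef_rot: [0.108, 0.987, -0.053, 0.109]
wrist_force: [-0.2, -0.6, -0.3]
opening: 1.001
```

```bash
python3 log.py
```

```text
2.88 [-0.4344 -0.2238  1.7444 -0.1219  1.3381  1.255 ] [ 0.4945 -0.1402  0.3848] [ 0.108   0.9868 -0.0531  0.1087] [-0.2 -0.6 -0.3] 1.001
```

Call:
move_arm --motion '[[[0,0,0],[1,-1,1],100],[[0,0,0],[2,-2,2],100],[[0,0,-1],[2,-4,2],100],[[0,0,-1],[2,-4,2],100],[[0,0,-1],[2,-4,2],100]]'

```text
time_s: 3.5
eef_pos: [0.4805, -0.1332, 0.4366]
eef_rot: [-0.065, 0.965, -0.204, -0.15]
wrist_force: [-0.4, 0.6, -0.5]
opening: 1.0
```

```bash
python3 log.py; cat > kin.py <<'E'
import json,numpy as np
from scipy.optimize import least_squares
from scipy.spatial.transform import Rotation as R
LO=np.array([-2.99,-.89,.3,-1.14,0,-3.12]);HI=np.array([2.99,2.07,2.58,4.28,2.63,3.12])
def pts(q,k):
    # k: z0,a1,d1(lat), L2, a3, L3, dlat, dt, (s4 fixed +1)
    R1=R.from_euler("z",q[0]);R2=R1*R.from_euler("y",q[1]);R3=R2*R.from_euler("y",q[2])
    R5=R3*R.from_euler("z",q[3])*R.from_euler("y",q[4]);R6=R5*R.from_euler("z",q[5]+np.pi/2)
    s=R1.apply([k[1],k[2],k[0]]);e=s+R2.apply([0,0,k[3]]);w=e+R3.apply([k[4],0,k[5]]);t=w+R5.apply([k[6],k[7],k[8]])
    return s,e,w,t,R6
def rot(w):return R.from_quat([w[1],w[2],w[3],w[0]])
def ik(p,Rt,q0,k):
    f=lambda q:(lambda o:np.r_[(o[3]-p)*3,(Rt.inv()*o[4]).as_rotvec(),1e-4*(q-q0)])(pts(q,k))
    r=least_squares(f,np.clip(q0,LO+1e-4,HI-1e-4),bounds=(LO,HI));return r.x,np.linalg.norm(r.fun[:6])
E
cat > kfit.py <<'E'
from kin import *
L=[json.loads(l) for l in open("log.jsonl")]
def res(k):return np.concatenate([pts(np.array(q),k)[3]-p for q,p,_ in L])
for q,p,w in L:print("rot err",np.round((rot(w).inv()*pts(np.array(q),np.zeros(9))[4]).as_rotvec(),3))
r=least_squares(lambda k:np.r_[res(k),1e-3*(k-[.3,0,.1,.4,0,.35,0,0,.2])],[.3,0,.1,.4,0,.35,0,0,.2])
print(np.round(r.x,4),np.abs(res(r.x)).max());np.save("k.npy",r.x)
E
python3 kfit.py
```

```text
3.5 [-0.5279  0.1391  1.2986  0.033   2.0308  1.4699] [ 0.4805 -0.1332  0.4366] [-0.0653  0.9652 -0.2043 -0.1498] [-0.4  0.6 -0.5] 1.0
rot err [ 0.  0. -0.]
rot err [ 0. -0.  0.]
rot err [-0. -0.  0.]
rot err [-0. -0.  0.]
[ 3.135e-01  2.000e-04  1.180e-01  4.381e-01  8.550e-02  5.143e-01
  1.000e-04 -2.000e-04  3.109e-01] 8.81795200474711e-06
```

```bash
cat > plan.py <<'E'
from kin import *
k=np.load("k.npy");tub=np.array([.4557,-.2136])
def down(psi):return R.from_euler("z",psi)*R.from_euler("x",np.pi)
q0=np.array([-.35,.1,1.6,0,1.4,1.4])
out=[]
for sgn in(1,-1):
  for ph in np.radians(np.arange(-180,180,20)):
    psi=ph if sgn>0 else ph+np.pi
    psi=(psi+np.pi)%(2*np.pi)-np.pi
    for zt in(.30,):
      best=None
      q=None
      # bin pick pose -> yaw
      qg,e=ik([.4815,-.0205,.30],down(-.2),q0 if True else q0,k)
      for base in(0,np.pi):
        qs,e=ik([.4815,-.0205,.30],down(-.2+base),q0-np.array([0,0,0,0,0,base]),k)
        if e>1e-3:continue
        q=qs;y0=-.2+base;dy=(psi-y0+np.pi)%(2*np.pi)-np.pi;ok=True;path=[qs]
        N=14;T=np.radians(125)
        for i in range(1,2*N+1):
          if i<=N:a=0;yw=y0+dy*i/N;fr=i/N
          else:a=sgn*T*(i-N)/N;yw=psi;fr=1
          Rt=down(yw)*R.from_euler("y",a)
          m=Rt.as_matrix();lat=m[:,0]*(-1 if sgn>0 else 1)*-1
          lat=lat if lat[2]<0 else -lat
          sp=.03*m[:,2]-(.042*lat if a!=0 else 0)
          p=np.r_[tub+sp[:2],zt+.1*0]
          p=np.array([.4815,-.0205,zt])*(1-fr)+p*fr
          if i>N:p[2]=zt
          q,e=ik(p,Rt,q,k);path.append(q)
          if e>2e-3:ok=False;break
        s,el,w,t,_=pts(q,k)
        out.append((ok,i,sgn,int(np.degrees(ph)),round(base,1),np.round(q,2),round(w[2],2),np.round(w,2),np.max(np.abs(np.diff(path,axis=0)))))
for o in sorted(out,key=lambda o:(-o[0],-o[1]))[:26]:print(*o[:6],o[7],round(o[8],2))
E
python3 plan.py
```

```text
True 28 1 -40 0 [-0.65  0.73  2.35  3.19  2.12 -1.57] [ 0.26 -0.05  0.12] 3.76
True 28 1 0 0 [-1.23  0.72  2.29  1.99  2.13 -1.43] [ 0.2  -0.21  0.12] 0.24
True 28 1 0 3.1 [-1.23  0.72  2.29  1.99  2.13 -1.43] [ 0.2  -0.21  0.12] 0.24
True 28 1 20 0 [-1.27  0.73  2.13  1.72  2.17 -1.23] [ 0.22 -0.3   0.12] 0.18
True 28 1 20 3.1 [-1.27  0.73  2.13  1.72  2.17 -1.23] [ 0.22 -0.3   0.12] 0.18
True 28 1 40 0 [-1.23  0.78  1.94  1.54  2.26 -1.04] [ 0.26 -0.38  0.12] 0.16
True 28 1 40 3.1 [-1.23  0.78  1.94  1.54  2.26 -1.04] [ 0.26 -0.38  0.12] 0.16
True 28 1 59 0 [-1.14  0.85  1.73  1.43  2.4  -0.87] [ 0.33 -0.43  0.12] 0.15
True 28 1 59 3.1 [-1.14  0.85  1.73  1.43  2.4  -0.87] [ 0.33 -0.43  0.12] 0.15
True 28 1 80 0 [-1.04  0.93  1.53  1.35  2.56 -0.72] [ 0.41 -0.46  0.12] 0.14
True 28 1 80 3.1 [-1.04  0.93  1.53  1.35  2.56 -0.72] [ 0.41 -0.46  0.12] 0.14
True 28 -1 59 0 [-1.14  0.85  1.73  1.43  2.4   2.27] [ 0.33 -0.43  0.12] 0.15
True 28 -1 80 0 [-1.04  0.93  1.53  1.35  2.56  2.42] [ 0.41 -0.46  0.12] 0.14
False 27 1 100 0 [-0.94  0.93  1.37  1.09  2.63 -0.74] [ 0.49 -0.48  0.17] 
[... 291 characters left out ...]
1.14  2.46 -2.43] [ 0.72 -0.11  0.21] 0.13
False 26 -1 -180 0 [-0.43  0.97  1.16 -1.08  2.63  0.67] [ 0.73 -0.21  0.21] 0.14
False 26 -1 -180 3.1 [-0.43  0.97  1.16 -1.08  2.63  0.67] [ 0.73 -0.21  0.21] 0.19
False 26 -1 -160 0 [-0.32  0.91  1.28 -1.14  2.46  0.71] [ 0.72 -0.11  0.21] 0.13
False 26 -1 -160 3.1 [-0.32  0.91  1.28 -1.14  2.46  0.71] [ 0.72 -0.11  0.21] 0.16
False 25 1 119 0 [-0.82  0.86  1.25  0.56  2.63 -1.09] [ 0.58 -0.45  0.26] 0.19
False 25 1 119 3.1 [-0.82  0.86  1.25  0.56  2.63 -1.09] [ 0.58 -0.45  0.26] 0.14
False 25 -1 119 0 [-0.82  0.86  1.25  0.56  2.63  2.05] [ 0.58 -0.45  0.26] 0.14
False 24 1 -140 3.1 [-0.22  0.67  1.46 -1.14  2.09 -2.45] [ 0.67 -0.03  0.31] 0.15
```

```bash
cat > go.py <<'E'
import sys;from kin import *
from bench import monitor
def down(psi):return R.from_euler("z",psi)*R.from_euler("x",np.pi)
def units(p,Rt,p0=None,R0=None):
    o=monitor.get_obs();p0=np.array(o["eef_pos"]) if p0 is None else p0;R0=rot(o["eef_rot"]) if R0 is None else R0
    return np.round(R0.inv().apply(np.array(p)-p0)/.06,2).tolist(),np.round(np.degrees((R0.inv()*Rt).as_rotvec())/8,2).tolist()
if __name__=="__main__":
    a=list(map(float,sys.argv[1:]));print(units(a[:3],down(a[3])*R.from_euler("y",a[4] if len(a)>4 else 0)))
E
python3 go.py .4815 -.0205 .15 -.2
```

```text
([0.82, -1.4, 4.87], [-0.72, 2.24, -1.54])
```

Call:
move_arm --motion '[[[0.2,-0.35,1],[-0.2,0.6,-0.4],100],[[0.4,-0.7,2],[-0.4,1.2,-0.8],100],[[0.6,-1.05,3],[-0.55,1.7,-1.2],100],[[0.75,-1.3,4],[-0.72,2.24,-1.54],100],[[0.82,-1.4,4.87],[-0.72,2.24,-1.54],100],[[0.82,-1.4,4.87],[-0.72,2.24,-1.54],100],[[0.82,-1.4,4.87],[-0.72,2.24,-1.54],100]]'

```text
time_s: 4.38
eef_pos: [0.4834, -0.0201, 0.1552]
eef_rot: [0.002, 0.995, -0.099, 0.004]
wrist_force: [0.3, -0.6, 0.3]
opening: 0.999
```

```bash
python3 log.py;python3 go.py .4815 -.0205 .056 -.2; python3 -c "
from bench import viewer;import cv2
cv2.imwrite('pics/t1.png',cv2.resize(viewer.camera('scene')[100:400,200:600],(640,480)))"
```

```text
4.38 [-0.2863  0.0672  1.916  -0.0022  1.1492  1.4835] [ 0.4834 -0.0201  0.1552] [ 0.0018  0.9951 -0.0989  0.0044] [ 0.3 -0.6  0.3] 0.999
([-0.04, 0.01, 1.65], [0.02, -0.06, 0.01])
```

View pics/t1.png

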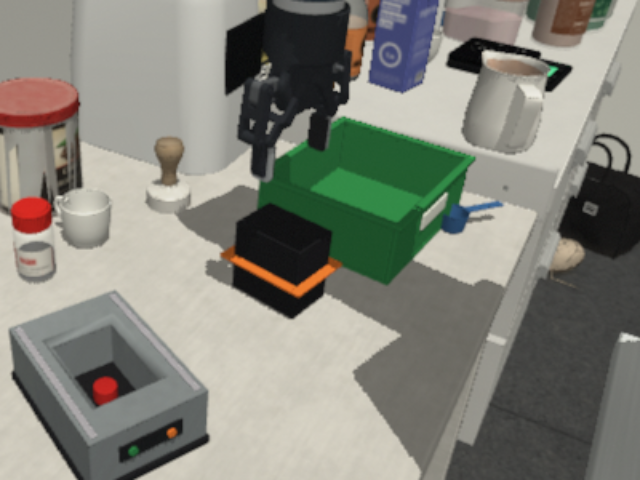

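The gripper sits open above the bin, finger midpoint at about (292,150) in the crop against the bin mouth at (284,222), so it is aligned. Next I descend and grip.

Call:
move_arm --motion '[[[0,0,0.4],[0,0,0],100],[[0,0,0.8],[0,0,0],100],[[0,0,1.2],[0,0,0],100],[[0,0,1.55],[0,0,0],100],[[0,0,1.55],[0,0,0],100],[[0,0,1.55],[0,0,0],100],[[0,0,1.55],[0,0,0],100]]'

```text
time_s: 5.3
eef_pos: [0.4836, -0.0196, 0.0614]
eef_rot: [0.002, 0.995, -0.099, 0.004]
wrist_force: [-0.8, 0.4, -0.6]
opening: 0.995
```

```bash
python3 log.py;python3 go.py .4815 -.0205 .056 -.2
```

```text
5.3 [-0.2851  0.225   1.9651 -0.0022  0.9436  1.485 ] [ 0.4836 -0.0196  0.0614] [ 0.0016  0.9951 -0.0988  0.0038] [-0.8  0.4 -0.6] 0.995
([-0.03, 0.02, 0.09], [0.02, -0.06, 0.01])
```

Call:
move_arm --motion '[[[-0.03,0.02,0.07],[0.02,-0.06,0],100],[[-0.03,0.02,0.07],[0.02,-0.06,0],0],[[-0.03,0.02,0.07],[0.02,-0.06,0],0],[[-0.03,0.02,0.07],[0.02,-0.06,0],0],[[-0.03,0.02,0.07],[0.02,-0.06,0],0],[[-0.03,0.02,0.07],[0.02,-0.06,0],0],[[-0.03,0.02,0.07],[0.02,-0.06,0],0]]'

```text
time_s: 6.18
eef_pos: [0.4804, -0.0199, 0.0557]
eef_rot: [-0.0, 0.995, -0.099, -0.002]
wrist_force: [-0.6, -0.3, 1.9]
opening: 0.669
```

```bash
python3 log.py
```

```text
6.17 [-2.8900e-01  2.3600e-01  1.9666e+00  2.0000e-04  9.4240e-01  1.4794e+00] [ 0.4804 -0.0199  0.0557] [-4.000e-04  9.951e-01 -9.870e-02 -1.600e-03] [-0.6 -0.3  1.9] 0.669
```

```bash
cat > pour.py <<'E'
from go import *
tub=np.array([.4557,-.2136]);k=np.load("k.npy");psi=.52;zt=.32
def P(a):
    Rt=down(psi)*R.from_euler("y",a);m=Rt.as_matrix();lat=m[:,0] if m[2,0]<0 else -m[:,0]
    b=min(1,a/np.radians(60));sp=.03*m[:,2]-.042*lat*b
    return np.r_[tub+sp[:2],zt],Rt
if __name__=="__main__":
    o=monitor.get_obs();q=np.array(o["q"])
    p,Rt=P(0);print("W1",units([.4804,-.0199,.17],down(-.2)),units(p,Rt))
    p0,R0=P(0)
    for d in range(0,131,10):
        p,Rt=P(np.radians(d));q,e=ik(p,Rt,q,k);pp=pts(q,k)
        if d==60:b=(p,Rt)
        print(d,np.round(p,3),np.round(q,2),round(e,4),"w",np.round(pp[2],2),units(p,Rt,p0,R0) if d<=60 else units(p,Rt,*b))
E
python3 pour.py
```

```text
W1 ([-0.01, -0.0, -1.9], [-0.0, 0.02, 0.02]) ([0.22, 3.24, -4.41], [-0.01, 0.02, -5.14])
0 [ 0.456 -0.214  0.32 ] [-0.67 -0.04  1.68 -0.    1.5   0.38] 0.0 w [ 0.46 -0.21  0.63] ([0.0, 0.0, 0.0], [0.0, 0.0, 0.0])
10 [ 0.466 -0.208  0.32 ] [-0.76 -0.09  1.74  0.17  1.45  0.28] 0.0 w [ 0.42 -0.23  0.63] ([0.2, 0.0, 0.0], [-0.0, 1.25, 0.0])
20 [ 0.476 -0.202  0.32 ] [-0.84 -0.13  1.8   0.35  1.41  0.16] 0.0 w [ 0.38 -0.25  0.61] ([0.39, -0.0, -0.0], [0.0, 2.5, 0.0])
30 [ 0.484 -0.197  0.32 ] [-0.93 -0.16  1.87  0.53  1.39  0.03] 0.0 w [ 0.35 -0.27  0.59] ([0.55, 0.0, -0.0], [0.0, 3.75, 0.0])
40 [ 0.491 -0.193  0.32 ] [-1.02 -0.16  1.94  0.71  1.4  -0.11] 0.0 w [ 0.32 -0.29  0.56] ([0.68, -0.0, -0.0], [0.0, 5.0, 0.0])
50 [ 0.495 -0.191  0.32 ] [-1.1  -0.14  2.    0.88  1.43 -0.25] 0.0 w [ 0.29 -0.31  0.52] ([0.76, 0.0, -0.0], [0.0, 6.25, -0.0])
60 [ 0.496 -0.19   0.32 ] [-1.18 -0.1   2.06  1.04  1.48 -0.4 ] 0.0 w [ 0.26 -0.32  0.48] ([0.78, 0.0, 0.0], [-0.0, 7.5, 0.0])
70 [ 0.493 -0.192  0.32 ] [-1.24 -0.03  2.1   1.17  1.56 -0.54] 0.0 w [ 0.24 -0.34  0.43] ([-0.04, -0.0, -0.06], [0.0, 1.25, -0.0])
80 [ 0.488 -0.195  0.32 ] [-1.29  0.08  2.13  1.29  1.66 -0.67] 0.0 w [ 0.22 -0.35  0.37] ([-0.08, -0.0, -0.15], [0.0, 2.5, -0.0])
90 [ 0.482 -0.199  0.32 ] [-1.32  0.2   2.15  1.38  1.76 -0.8 ] 0.0 w [ 0.21 -0.35  0.32] ([-0.14, -0.0, -0.25], [-0.0, 3.75, -0.0])
100 [ 0.475 -0.203  0.32 ] [-1.33  0.35  2.14  1.46  1.88 -0.91] 0.0 w [ 0.21 -0.35  0.27] ([-0.21, -0.0, -0.36], [0.0, 5.0, 0.0])
110 [ 0.468 -0.207  0.32 ] [-1.31  0.49  2.12  1.53  2.   -1.  ] 0.0 w [ 0.21 -0.35  0.21] ([-0.28, 0.0, -0.48], [0.0, 6.25, 0.0])
120 [ 0.46  -0.211  0.32 ] [-1.28  0.63  2.08  1.61  2.14 -1.07] 0.0 w [ 0.23 -0.35  0.16] ([-0.35, -0.0, -0.61], [0.0, 7.5, -0.0])
130 [ 0.452 -0.216  0.32 ] [-1.23  0.76  2.03  1.7   2.28 -1.11] 0.0 w [ 0.25 -0.33  0.12] ([-0.42, -0.0, -0.74], [0.0, 8.75, 0.0])
```

Call:
move_arm --motion '[[[0,0,-0.5],[0,0,0],0],[[0,0,-1.2],[0,0,0],0],[[0,0,-2],[0,0,0],0],[[0,0.5,-2.8],[0,0,-0.8],0],[[0.1,1.1,-3.5],[0,0,-1.8],0],[[0.15,1.8,-4.2],[0,0,-2.8],0],[[0.2,2.5,-4.41],[0,0,-3.8],0],[[0.22,3.24,-4.41],[0,0,-4.6],0],[[0.22,3.24,-4.41],[0,0,-5.14],0],[[0.22,3.24,-4.41],[0,0,-5.14],0]]'

```text
time_s: 7.42
eef_pos: [0.4553, -0.2134, 0.319]
eef_rot: [-0.002, 0.967, 0.256, -0.002]
wrist_force: [0.4, 0.3, -2.4]
opening: 0.671
```

```bash
python3 log.py
```

```text
7.42 [-6.7420e-01 -3.7900e-02  1.6788e+00 -1.0000e-03  1.5062e+00  3.7860e-01] [ 0.4553 -0.2134  0.319 ] [-0.0019  0.9666  0.2561 -0.002 ] [ 0.4  0.3 -2.4] 0.671
```

Call:
move_arm --motion '[[[0.15,0,0],[0,1,0],0],[[0.32,0,0],[0,2,0],0],[[0.45,0,0],[0,3,0],0],[[0.57,0,0],[0,4,0],0],[[0.68,0,0],[0,5,0],0],[[0.74,0,0],[0,6,0],0],[[0.77,0,0],[0,7,0],0],[[0.78,0,0],[0,7.5,0],0],[[0.78,0,0],[0,7.5,0],0]]'

```text
time_s: 8.55
eef_pos: [0.4959, -0.1895, 0.3184]
eef_rot: [-0.131, 0.838, 0.221, 0.481]
wrist_force: [0.4, 0.3, -2.7]
opening: 0.672
```

```bash
python3 log.py; python3 -c "
from pour import *
for d in (60,90,110,125):print(P(np.radians(d))[0],units(*P(np.radians(d))))
from bench import viewer;import cv2
cv2.imwrite('pics/t2.png',viewer.camera('scene'))"
```

```text
8.55 [-1.1745 -0.0985  2.0594  1.0369  1.4805 -0.3911] [ 0.4959 -0.1895  0.3184] [-0.131   0.8384  0.2206  0.481 ] [ 0.4  0.3 -2.7] 0.672
[ 0.49647081 -0.19025619  0.32      ] ([0.02, 0.02, -0.01], [-0.02, 0.03, -0.05])
[ 0.48173458 -0.1986936   0.32      ] ([-0.12, 0.02, -0.26], [-0.01, 3.78, -0.05])
[ 0.46769841 -0.20673017  0.32      ] ([-0.25, 0.02, -0.49], [0.0, 6.28, -0.06])
[ 0.45612033 -0.21335934  0.32      ] ([-0.37, 0.02, -0.68], [0.01, 8.15, -0.06])
```

View pics/t2.png

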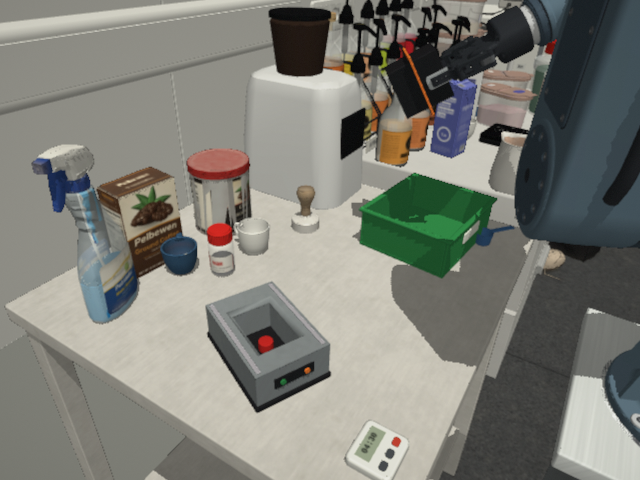

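The bin is held and tilted 60° at (412,80), over the tub. I continue the tip.

Call:
move_arm --motion '[[[-0.03,0,-0.06],[0,1.2,0],0],[[-0.08,0,-0.15],[0,2.4,0],0],[[-0.13,0,-0.24],[0,3.5,0],0],[[-0.18,0,-0.33],[0,4.5,0],0],[[-0.22,0,-0.42],[0,5.5,0],0],[[-0.27,0,-0.5],[0,6.4,0],0],[[-0.32,0,-0.6],[0,7.3,0],0],[[-0.37,0,-0.68],[0,8.1,0],0],[[-0.37,0,-0.68],[0,8.1,0],0],[[-0.37,0,-0.68],[0,8.1,0],0]]'

```text
time_s: 9.85
eef_pos: [0.4568, -0.2129, 0.3215]
eef_rot: [-0.229, 0.45, 0.12, 0.855]
wrist_force: [-1.0, -0.1, -1.7]
opening: 0.67
```

```bash
python3 log.py; python3 -c "
from bench import viewer;import cv2,numpy as np
a=viewer.camera('top')[230:410,340:520];b=viewer.camera('scene')[20:280,340:600]
cv2.imwrite('pics/t3.png',np.hstack([cv2.resize(a,(400,400)),cv2.resize(b,(400,400))]))"
```

```text
9.85 [-1.2564  0.6837  2.062   1.648   2.1991 -1.0838] [ 0.4568 -0.2129  0.3215] [-0.2287  0.45    0.1196  0.8549] [-1.  -0.1 -1.7] 0.67
```

View pics/t3.png

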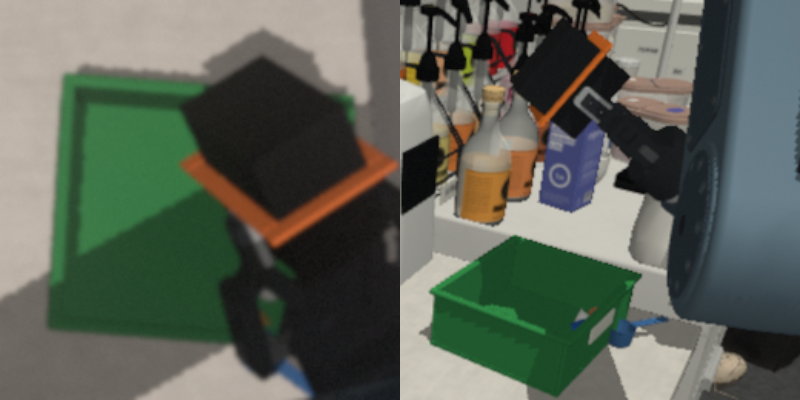

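The bin is inverted over the tub and capsules show in the tub near crop (580,315). I shake it a little, then turn it upright.

Call:
move_arm --motion '[[[0,0,0.15],[0,0.8,0],0],[[0,0,-0.05],[0,0.8,0],0],[[0,0,0.2],[0,0.8,0],0],[[0,0,-0.05],[0,0.8,0],0],[[0,0,0.1],[0,0.8,0],0],[[0,0,0],[0,0,0],0]]'

```text
time_s: 10.7
eef_pos: [0.4568, -0.2124, 0.3207]
eef_rot: [-0.229, 0.451, 0.118, 0.855]
wrist_force: [-0.6, -0.2, -1.4]
opening: 0.672
```

Call:
move_arm --motion '[[[0.05,0,0],[0,-1.2,0],0],[[0.1,0,0],[0,-2.4,0],0],[[0.2,0,0],[0,-3.6,0],0],[[0.25,0,0],[0,-4.8,0],0],[[0.3,0,0],[0,-6,0],0],[[0.35,0,0],[0,-7.2,0],0],[[0.4,0,0],[0,-8.1,0],0],[[0.4,0,0],[0,-8.1,0],0],[[0.4,0,0],[0,-8.1,0],0]]'

```text
time_s: 11.82
eef_pos: [0.4441, -0.2194, 0.3402]
eef_rot: [-0.13, 0.837, 0.222, 0.482]
wrist_force: [-0.9, -0.6, -1.8]
opening: 0.67
```

```bash
python3 log.py; python3 -c "
from pour import *
print(units(P(0)[0],down(.52)),units([.45,-.12,.32],down(.3)))"
```

```text
11.82 [-1.3234 -0.1435  2.0521  0.9872  1.6263 -0.4241] [ 0.4441 -0.2194  0.3402] [-0.13    0.8374  0.2216  0.4824] [-0.9 -0.6 -1.8] 0.67
([-0.18, 0.01, 0.36], [-0.02, -7.49, -0.02]) ([0.16, -1.39, 0.96], [-0.85, -7.46, 1.41])
```

Call:
move_arm --motion '[[[-0.03,0,0.05],[0,-1.2,0],0],[[-0.05,0,0.1],[0,-2.4,0],0],[[-0.1,0,0.16],[0,-3.6,0],0],[[-0.12,0,0.2],[0,-4.8,0],0],[[-0.15,0,0.26],[0,-6,0],0],[[-0.18,0,0.33],[0,-7,0],0],[[-0.18,0,0.36],[0,-7.49,0],0],[[-0.18,0,0.36],[0,-7.49,0],0]]'

```text
time_s: 12.82
eef_pos: [0.4557, -0.2119, 0.3178]
eef_rot: [-0.004, 0.966, 0.258, -0.002]
wrist_force: [-0.3, 0.3, -2.5]
opening: 0.669
```

```bash
python3 log.py; python3 go.py .52 0.06 .30 -.2
```

```text
12.82 [-0.6732 -0.0356  1.679   0.002   1.5076  0.3755] [ 0.4557 -0.2119  0.3178] [-0.0044  0.9661  0.258  -0.002 ] [-0.3  0.3 -2.5] 0.669
([3.19, -3.39, 0.32], [-0.06, 0.04, 5.17])
```

Call:
move_arm --motion '[[[0.5,-0.6,0.1],[0,0,0.9],0],[[1.1,-1.2,0.1],[0,0,1.8],0],[[1.7,-1.8,0.2],[0,0,2.7],0],[[2.3,-2.4,0.3],[0,0,3.6],0],[[2.9,-3,0.3],[-0.06,0,4.5],0],[[3.19,-3.39,0.32],[-0.06,0.04,5.17],0],[[3.19,-3.39,0.32],[-0.06,0.04,5.17],0],[[3.19,-3.39,0.32],[-0.06,0.04,5.17],0]]'

```text
time_s: 13.82
eef_pos: [0.5203, 0.0573, 0.301]
eef_rot: [0.002, 0.995, -0.101, 0.001]
wrist_force: [0.2, 0.3, -1.8]
opening: 0.669
```

```bash
python3 log.py; python3 -c "
from bench import viewer,monitor;import cv2,numpy as np
f=[]
for i in range(4):f.append(monitor.get_obs()['wrist_force']);a=viewer.camera('top')
print(np.mean(f,0))
b=viewer.camera('scene')[150:290,340:520];a=a[240:400,350:510]
cv2.imwrite('pics/t4.png',np.hstack([cv2.resize(a,(400,400),interpolation=2),cv2.resize(b,(400,311),interpolation=2).__class__(0) if 0 else cv2.copyMakeBorder(cv2.resize(b,(400,311),interpolation=2),0,89,0,0,0)]))"
```

```text
13.82 [-0.1149  0.0156  1.6616 -0.0041  1.4613  1.6583] [0.5203 0.0573 0.301 ] [ 0.0021  0.9949 -0.1008  0.0015] [ 0.2  0.3 -1.8] 0.669
[-0.10832697  0.36671219 -1.47129876]
```

View pics/t4.png

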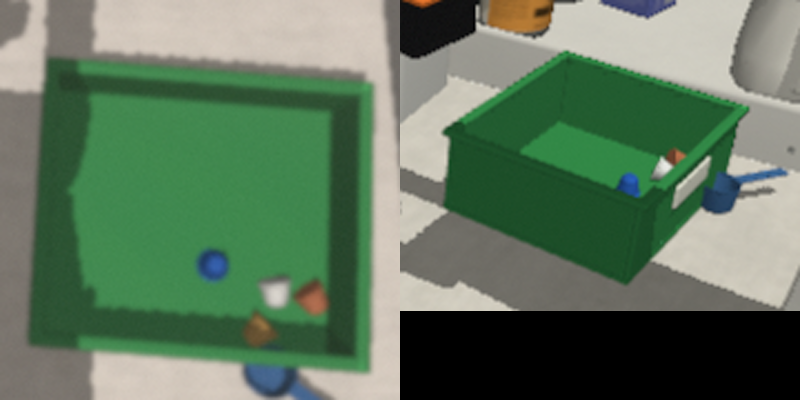

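All four capsules (blue, aluminium, copper, brass) lie on the tub floor at (212,264), (275,291), (312,297) and (260,330) in the crop. On to the dock.

```bash
python3 go.py .532 0.227 .30 -.444;python3 go.py .532 0.227 .142 -.444
```

```text
([-0.39, -2.81, 0.02], [0.02, -0.04, 1.72])
([-0.4, -2.82, 2.65], [0.02, -0.04, 1.72])
```

Call:
move_arm --motion '[[[-0.1,-0.6,0],[0,0,0.4],0],[[-0.2,-1.3,0],[0,0,0.8],0],[[-0.3,-2,0],[0,0,1.2],0],[[-0.39,-2.6,0.3],[0.02,-0.04,1.6],0],[[-0.4,-2.82,1],[0.02,-0.04,1.72],0],[[-0.4,-2.82,1.7],[0.02,-0.04,1.72],0],[[-0.4,-2.82,2.3],[0.02,-0.04,1.72],0],[[-0.4,-2.82,2.65],[0.02,-0.04,1.72],0],[[-0.4,-2.82,2.65],[0.02,-0.04,1.72],0],[[-0.4,-2.82,2.65],[0.02,-0.04,1.72],0]]'

```text
time_s: 15.32
eef_pos: [0.5329, 0.2279, 0.1433]
eef_rot: [0.0, 0.976, -0.219, 0.001]
wrist_force: [-0.2, 1.1, -1.3]
opening: 0.671
```

```bash
python3 log.py; cat > see.py <<'E'
from h import *
import sys
o=monitor.get_obs();t=np.array(o["eef_pos"]);w=o["eef_rot"];Rt=R.from_quat([w[1],w[2],w[3],w[0]])
D=[.532,.227,-.444];f=t[2]-.0557;x=Rt.as_matrix()[:,0];yaw=np.arctan2(x[1],x[0]);b=[t[0],t[1],yaw];print(np.round(t,4),yaw,f)
rect=lambda lx,ly,z:np.array([[a*lx/2,c*ly/2,z] for a,c in((1,1),(1,-1),(-1,-1),(-1,1))])
ims=[]
for n,(x0,y0,w_,h_,s) in(("top",(110,220,140,150,2.8)),("scene",(180,220,170,200,2.1))):
    im=viewer.camera(n);cv2.imwrite(f"pics/raw_{n}_{sys.argv[1]}.png",im)
    v=cv2.resize(im[y0:y0+h_,x0:x0+w_],None,fx=s,fy=s,interpolation=2)
    for L,P,c in(((.16,.11,.062),D,(0,0,255)),((.106,.08,f+.04),b,(255,0,255)),((.106,.08,f+.044),b,(255,255,0)),((.084,.058,f),b,(0,255,255))):
        cv2.polylines(v,[np.round((proj(n,place(rect(*L),P))-[x0,y0]+.5)*s).astype(int)],True,c,1)
    ims.append(v)
H=max(i.shape[0] for i in ims);cv2.imwrite(f"pics/see{sys.argv[1]}.png",np.hstack([cv2.copyMakeBorder(i,0,H-i.shape[0],0,0,0) for i in ims]))
E
python3 see.py 1
```

```text
15.32 [ 1.9980e-01  2.9230e-01  1.6778e+00 -9.0000e-04  1.1699e+00  2.2135e+00] [0.5329 0.2279 0.1433] [ 0.000e+00  9.756e-01 -2.195e-01  9.000e-04] [-0.2  1.1 -1.3] 0.671
[0.5329 0.2279 0.1433] -0.4425777641728448 0.08760225576096367
```

View pics/see1.png

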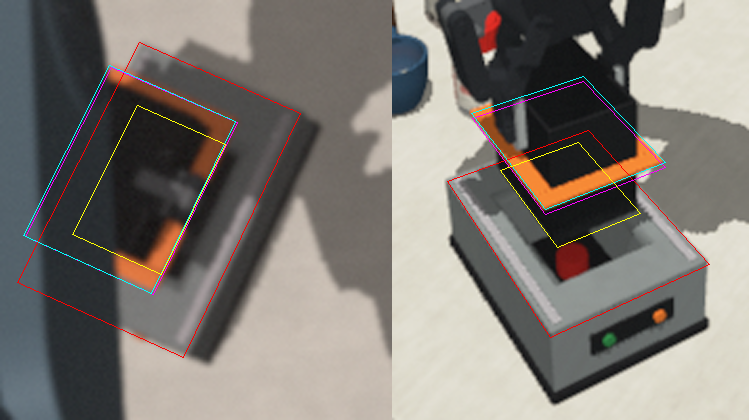

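The overlay of the predicted bin pose agrees with the visible collar edges in both views to about 1 px, and the dock outline fits. I lower into the bevel and watch the forces.

```bash
python3 go.py .531 .227 .106 -.444
```

```text
([-0.03, 0.03, 0.63], [-0.01, -0.02, 0.01])
```

Call:
move_arm --motion '[[[-0.03,0.03,0.15],[0,0,0],0],[[-0.03,0.03,0.3],[0,0,0],0],[[-0.03,0.03,0.4],[0,0,0],0],[[-0.03,0.03,0.5],[0,0,0],0],[[-0.03,0.03,0.56],[0,0,0],0],[[-0.03,0.03,0.63],[0,0,0],0],[[-0.03,0.03,0.63],[0,0,0],0]]'

```text
time_s: 16.3
eef_pos: [0.5372, 0.2254, 0.1106]
eef_rot: [-0.0, 0.976, -0.219, 0.008]
wrist_force: [6.8, -10.3, 22.5]
opening: 0.67
```

```bash
python3 log.py;python3 -c "
from bench import monitor;print(monitor.get_obs()['torque'])"; python3 go.py .531 .227 .09 -.444
```

```text
16.3 [ 0.1969  0.3343  1.6985 -0.0067  1.0939  2.2127] [0.5372 0.2254 0.1106] [-3.000e-04  9.756e-01 -2.192e-01  8.100e-03] [  6.8 -10.3  22.5] 0.67
[-1.89547631 -0.61164756  0.19161601]
([-0.11, 0.02, 0.34], [-0.03, -0.11, 0.01])
```

Call:
move_arm --motion '[[[0.1,0,-0.05],[0,0,0],0],[[0.1,0,-0.05],[0,0,0],0],[[0.1,0,-0.05],[0,0,0],0]]'

```text
time_s: 16.68
eef_pos: [0.5382, 0.2245, 0.1102]
eef_rot: [-0.001, 0.976, -0.219, 0.003]
wrist_force: [1.7, -2.0, 12.4]
opening: 0.666
```

```bash
python3 log.py;python3 -c "
from bench import monitor;print(monitor.get_obs()['torque'])"; python3 see.py 2
```

```text
16.68 [ 1.9270e-01  3.4060e-01  1.6910e+00 -1.9000e-03  1.1034e+00  2.2068e+00] [0.5382 0.2245 0.1102] [-5.000e-04  9.756e-01 -2.194e-01  3.300e-03] [ 1.7 -2.  12.4] 0.666
[-0.20301694  0.08152356 -0.02175398]
[0.5382 0.2245 0.1102] -0.4424370724140967 0.05445931033651413
```

View pics/see2.png

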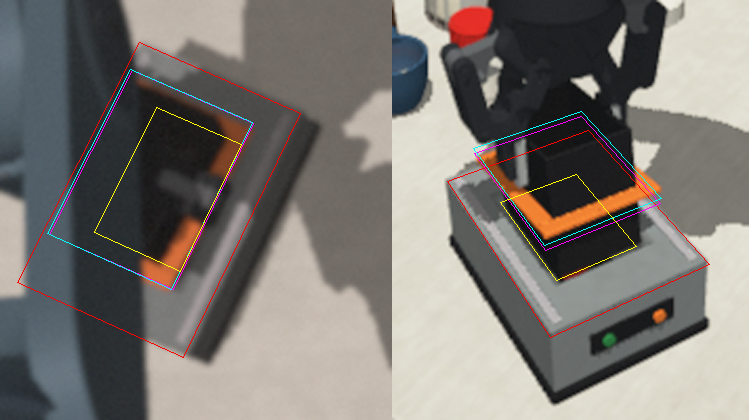

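```bash
cat > pose.py <<'E'
from h import *
import sys
from scipy.optimize import least_squares
o=monitor.get_obs();t=np.array(o["eef_pos"]);f=t[2]-.0557
im=cv2.imread(f"pics/raw_scene_{sys.argv[1]}.png");T=cv2.imread(f"pics/raw_top_{sys.argv[1]}.png")
def bi(a,b):
    m=orange(a,b);return m
ms=bi(im,(200,370,230,360));ys,xs=np.nonzero(ms);P=np.c_[xs,ys]
ext=np.array([P[np.argmin(xs)],P[np.argmax(ys-0*xs)],P[np.argmax(xs)]],float);print("scene ext",ext.tolist())
def corners(v,ztop):
    B=np.array([[a*.053,c*.04,z] for a in(-1,1) for c in(-1,1) for z in(.04,.044)])
    Rb=R.from_euler("z",-.4425)*R.from_euler("y",v[3])*R.from_euler("x",v[4])
    return np.array(v[:3])+Rb.apply(B-[0,0,.0665])
def hull(n,v):return hullmask(n,corners(v,0))
v0=[t[0],t[1],t[2]+.011,0,0]
pr=proj("scene",corners(v0,0));print("pred",[(round(a),round(b)) for a,b in pr])
# edge distance fit: predicted hull boundary vs orange mask hull (near side: below/left/right)
hs=cv2.convexHull(P).reshape(-1,2).astype(float)
def res(v):
    p=proj("scene",corners(v,0));L=p[np.argmin(p[:,0])];Rr=p[np.argmax(p[:,0])];N=p[np.argmax(p[:,1])]
    return np.r_[(np.array([L,N,Rr])-ext).ravel(),(v[3])*30,(v[4])*200,(v[0]-v0[0])*300,(v[1]-v0[1])*300]
r=least_squares(res,v0);print("dpos mm",np.round((r.x[:3]-v0[:3])*1e3,1),"pitch,roll deg",np.round(np.degrees(r.x[3:]),2),"res",np.round(r.fun,2))
E
python3 pose.py 1; python3 pose.py 2
```

```text
scene ext [[217.0, 273.0], [262.0, 352.0], [307.0, 295.0]]
pred [(307, 316), (307, 314), (252, 338), (252, 336), (269, 274), (269, 272), (218, 292), (218, 290)]
dpos mm [-10.7   4.5  20. ] pitch,roll deg [-8.62 -0.8 ] res [  2.57   3.97  -7.02 -17.46   4.21  14.11  -4.51  -2.8   -3.21   1.34]
scene ext [[207.0, 230.0], [262.0, 352.0], [307.0, 309.0]]
pred [(307, 316), (307, 314), (252, 338), (252, 336), (269, 274), (269, 272), (218, 292), (218, 290)]
dpos mm [-35.7  29.8  60.3] pitch,roll deg [-33.3    0.31] res [  8.4   22.16 -12.09 -20.94   2.81  -2.6  -17.44   1.1  -10.72   8.93]
```

```bash
sed -i 's/^    m=orange(a,b);return m/    m=cv2.morphologyEx(orange(a,b),cv2.MORPH_CLOSE,np.ones((5,5),np.uint8));l,c,s,_=cv2.connectedComponentsWithStats(m);print("comps",s[1:,4]);return (c==1+np.argmax(s[1:,4])).astype(np.uint8)/' pose.py; sed -i 's/^o=monitor.get_obs();t=.*/o=monitor.get_obs();t=np.array(o["eef_pos"]) if len(sys.argv)<3 else np.array(list(map(float,sys.argv[2:5])))/' pose.py
python3 pose.py 1 .5329 .2279 .1433; python3 pose.py 2
```

```text
comps [ 92 956 172]
scene ext [[217.0, 273.0], [251.0, 319.0], [307.0, 295.0]]
pred [(310, 299), (310, 297), (253, 321), (252, 319), (270, 258), (270, 256), (218, 276), (217, 273)]
dpos mm [ 3.2 -0.7  0.2] pitch,roll deg [1.14 0.01] res [-0.9  -0.28 -0.01  0.56  1.13 -0.18  0.6   0.05  0.96 -0.22]
comps [186 832  11]
scene ext [[221.0, 294.0], [252.0, 333.0], [307.0, 309.0]]
pred [(307, 316), (307, 314), (252, 338), (252, 336), (269, 274), (269, 272), (218, 292), (218, 290)]
dpos mm [ 2.4 -2.3  1.6] pitch,roll deg [ 7.08 -0.12] res [-1.72 -1.6   0.63  0.11  1.03  1.58  3.71 -0.41  0.71 -0.68]
```

The bin pitched about 7° in the grip on the −x bevel. I back out and measure it again in the air.

Call:
move_arm --motion '[[[0,0,-0.2],[0,0,0],0],[[0,0,-0.5],[0,0,0],0],[[0,0,-0.6],[0,0,0],0],[[0,0,-0.6],[0,0,0],0]]'

```text
time_s: 17.27
eef_pos: [0.5353, 0.2247, 0.1439]
eef_rot: [0.0, 0.976, -0.219, 0.001]
wrist_force: [0.5, 0.2, -2.2]
opening: 0.668
```

```bash
python3 log.py; python3 see.py 3; python3 pose.py 3
```

```text
17.27 [ 1.9360e-01  2.9390e-01  1.6744e+00 -1.0000e-03  1.1725e+00  2.2068e+00] [0.5353 0.2247 0.1439] [ 3.000e-04  9.757e-01 -2.192e-01  6.000e-04] [ 0.5  0.2 -2.2] 0.668
[0.5353 0.2247 0.1439] -0.4420453308660104 0.08822592383303182
comps [ 90 856 171]
scene ext [[221.0, 277.0], [253.0, 313.0], [309.0, 289.0]]
pred [(310, 297), (310, 295), (253, 320), (253, 317), (271, 257), (271, 255), (218, 274), (218, 272)]
dpos mm [ 3.2 -2.5  1.5] pitch,roll deg [ 8.51 -0.15] res [-1.84 -1.81  0.36 -0.01  1.49  1.94  4.46 -0.54  0.95 -0.74]
```

View pics/see3.png

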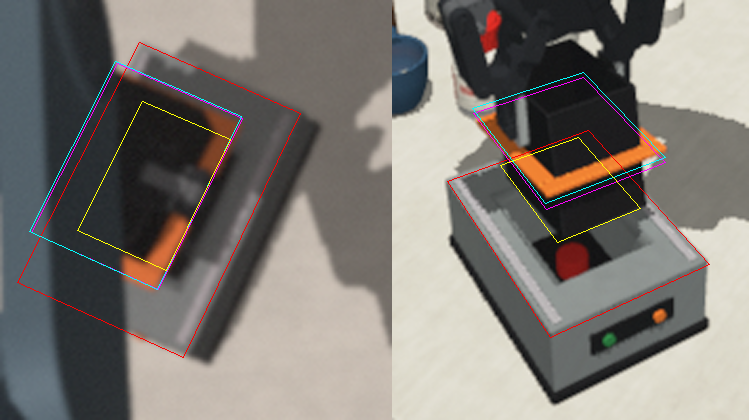

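```bash
cat > pose2.py <<'E'
from h import *
import sys
from scipy.optimize import least_squares
def comp(m):
    m=cv2.morphologyEx(m,cv2.MORPH_CLOSE,np.ones((3,3),np.uint8));l,c,s,_=cv2.connectedComponentsWithStats(m)
    return m*0+np.isin(c,[i for i in range(1,l) if s[i,4]>60]).astype(np.uint8)
def solve(tag,t,yaw=-.4425,verbose=1):
    S=cv2.imread(f"pics/raw_scene_{tag}.png");T=cv2.imread(f"pics/raw_top_{tag}.png")
    m=cv2.morphologyEx(orange(S,(200,370,230,348)),cv2.MORPH_CLOSE,np.ones((5,5),np.uint8));l,c,s,_=cv2.connectedComponentsWithStats(m)
    m=c==1+np.argmax(s[1:,4]);sp=np.array([[x,np.nonzero(m[:,x])[0].max()] for x in range(640) if m[:,x].any()],float)
    h=cv2.cvtColor(T,cv2.COLOR_BGR2HSV);mt=((h[...,0]<17)&(h[...,1]>120)&(h[...,2]>70)).astype(np.uint8);mt[:240]=0;mt[340:]=0;mt[:,:148]=0;mt[:,215:]=0
    mt=comp(mt)
    tp=[[np.nonzero(mt[y])[0].max(),y] for y in range(480) if mt[y].any()]+[[x,np.nonzero(mt[:,x])[0].max()] for x in range(640) if mt[:,x].any() and np.nonzero(mt[:,x])[0].max()>305]
    tp=np.array(tp,float)
    B=np.array([[a*.053,b*.04,z] for a in(-1,1) for b in(-1,1) for z in(.04,.044)])
    Rb=lambda v:R.from_euler("z",yaw+v[4])*R.from_euler("y",v[3])
    C=lambda v:np.array(v[:3])+Rb(v).apply(B-[0,0,.0665])
    v0=np.r_[t[0],t[1],t[2]+.0108,0.05,0]
    def res(v):
        r=[]
        for n,p in(("scene",sp),("top",tp)):
            hl=cv2.convexHull(proj(n,C(v)).astype(np.float32))
            r+=[cv2.pointPolygonTest(hl,(float(a),float(b)),True)-.5 for a,b in p]
        return np.r_[r,(v-v0)*[50,50,300,2,60]]
    r=least_squares(res,v0,loss="soft_l1",diff_step=1e-4,x_scale=[.01,.01,.01,.05,.05])
    v=r.x;foot=v[:3]+Rb(v).apply([0,0,-.0665]);d=foot[:2]-[.532,.227];x=np.array([np.cos(-.444),np.sin(-.444)]);y=np.array([-x[1],x[0]])
    dt=v[:2]-t[:2]
    print(tag,"pivot-TCP own mm",np.round([dt@x*1e3,dt@y*1e3,(v[2]-v0[2])*1e3],1),"pitch",round(np.degrees(v[3]),2),"dyaw",round(np.degrees(v[4]),2),"foot-slot own mm",np.round([d@x*1e3,d@y*1e3],1),"footz",round(foot[2],4),"npts",len(sp),len(tp),"med|r|",round(np.median(np.abs(r.fun)),2))
    return v
if __name__=="__main__":
    solve(1,np.array([.5329,.2279,.1433]));solve(2,np.array([.5382,.2245,.1102]));solve(3,np.array([.5353,.2247,.1439]))
E
python3 pose2.py
```

```text
1 pivot-TCP own mm [ 2.5 -1.  -0.3] pitch 1.32 dyaw 0.12 foot-slot own mm [1.4 0.2] footz 0.0873 npts 91 90 med|r| 0.38
2 pivot-TCP own mm [ 2.3 -1.1  0.3] pitch 8.86 dyaw -0.0 foot-slot own mm [-1.3 -0.7] footz 0.0556 npts 87 70 med|r| 0.38
3 pivot-TCP own mm [ 2.  -1.4 -0.2] pitch 8.99 dyaw 0.01 foot-slot own mm [-4.4 -2. ] footz 0.0888 npts 89 74 med|r| 0.37
```

The viewer budget is spent (12 pictures), so I work from numbers only. I check where the slot really lies in the block with rectified intensity profiles from the first pictures.

```bash
cat > prof.py <<'E'
from h import *
D=[.532,.227,-.444]
for n in("top","scene"):
    g=cv2.cvtColor(cv2.imread(f"pics/{n}0.png"),cv2.COLOR_BGR2GRAY).astype(np.float32)
    for ax in(0,1):
        u=np.arange(-.084,.0841,.002) if ax==0 else np.arange(-.060,.0601,.002);acc=0
        for v in (np.linspace(-.018,.018,13) if ax==0 else np.r_[np.linspace(-.03,-.012,7),np.linspace(.012,.03,7)]):
            B=np.c_[u,u*0+v,u*0+.062] if ax==0 else np.c_[u*0+v,u,u*0+.062]
            p=proj(n,place(B,D)).astype(np.float32);acc=acc+cv2.remap(g,p[:,:1],p[:,1:],cv2.INTER_LINEAR).ravel()
        acc/=13 if ax==0 else 14
        print(n,"own","xy"[ax]);print(" ".join(f"{int(round(a*1e3))}:{int(b)}" for a,b in zip(u,acc)))
E
python3 prof.py
```

```text
top own x
-84:176 -82:167 -80:143 -78:119 -76:113 -74:114 -72:114 -70:114 -68:114 -66:115 -64:114 -62:114 -60:113 -58:113 -56:113 -54:113 -52:113 -50:112 -48:105 -46:93 -44:84 -42:71 -40:52 -38:40 -36:37 -34:37 -32:37 -30:37 -28:38 -26:39 -24:41 -22:43 -20:42 -18:42 -16:42 -14:42 -12:44 -10:49 -8:56 -6:61 -4:63 -2:64 0:64 2:64 4:62 6:60 8:56 10:49 12:44 14:42 16:42 18:42 20:42 22:43 24:43 26:43 28:43 30:43 32:43 34:43 36:43 38:45 40:55 42:71 44:91 46:104 48:109 50:112 52:116 54:118 56:118 58:118 60:119 62:119 64:119 66:119 68:120 70:120 72:119 74:120 76:120 78:119 80:115 82:108 84:102
top own y
-60:57 -58:71 -56:94 -54:113 -52:128 -50:141 -48:140 -46:129 -44:120 -42:117 -40:116 -38:111 -36:100 -34:84 -32:61 -30:45 -28:41 -26:40 -24:40 -22:40 -20:40 -18:40 -16:40 -14:41 -12:42 -10:41 -8:41 -6:41 -4:41 -2:40 0:40 2:41 4:40 6:40 8:38 10:36 12:40 14:47 16:52 18:53 20:54 22:55 24:59 26:74 28:88 30:94 32:96 34:103 36:112 38:116 40:116 42:118 44:130 46:141 48:139 50:130 52:134 54:153 56:169 58:174 60:175
scene own x
-84:93 -82:93 -80:92 -78:101 -76:123 -74:128 -72:128 -70:129 -68:129 -66:12
[... 234 characters left out ...]
1 2:92 4:92 6:92 8:93 10:94 12:94 14:95 16:95 18:96 20:96 22:97 24:97 26:98 28:97 30:97 32:98 34:98 36:97 38:104 40:124 42:137 44:140 46:139 48:135 50:131 52:131 54:134 56:134 58:134 60:134 62:135 64:135 66:135 68:135 70:136 72:136 74:136 76:136 78:136 80:138 82:157 84:182
scene own y
-60:193 -58:192 -56:172 -54:138 -52:143 -50:163 -48:163 -46:145 -44:131 -42:132 -40:133 -38:133 -36:132 -34:129 -32:123 -30:116 -28:102 -26:80 -24:76 -22:77 -20:79 -18:81 -16:84 -14:86 -12:87 -10:87 -8:87 -6:82 -4:66 -2:63 0:63 2:63 4:67 6:74 8:77 10:79 12:80 14:80 16:80 18:79 20:78 22:75 24:68 26:64 28:63 30:65 32:92 34:103 36:121 38:132 40:132 42:132 44:141 46:162 48:164 50:145 52:132 54:116 56:79 58:77 60:77
```

Call:
move_arm --motion '[[[-0.03,-0.01,0],[0,0.6,0],0],[[-0.06,-0.025,0],[0,1.12,0],0],[[-0.06,-0.025,0],[0,1.12,0],0],[[-0.06,-0.025,0],[0,1.12,0],0]]'

```text
time_s: 17.88
eef_pos: [0.5325, 0.2274, 0.1431]
eef_rot: [0.018, 0.973, -0.219, 0.076]
wrist_force: [-0.3, 0.1, -1.4]
opening: 0.67
```

```bash
cat > look.py <<'E'
import sys;from pose2 import *
tag=sys.argv[1]
for n in("top","scene"):cv2.imwrite(f"pics/raw_{n}_{tag}.png",viewer.camera(n))
o=monitor.get_obs();solve(tag,np.array(o["eef_pos"]))
E
python3 log.py; python3 look.py 4
```

```text
17.88 [ 0.2533  0.2344  1.7598 -0.1167  1.0313  2.3203] [0.5325 0.2274 0.1431] [ 0.0175  0.9727 -0.2185  0.0756] [-0.3  0.1 -1.4] 0.67
4 pivot-TCP own mm [-0.4 -0.9  1.1] pitch 0.96 dyaw 0.0 foot-slot own mm [-0.8 -0.3] footz 0.0887 npts 91 85 med|r| 0.33
```

Call:
move_arm --motion '[[[0.01,0,0.1],[0,0.12,0],0],[[0.015,-0.005,0.25],[0,0.12,0],0],[[0.015,-0.005,0.4],[0,0.12,0],0],[[0.015,-0.005,0.47],[0,0.12,0],0],[[0.015,-0.005,0.47],[0,0.12,0],0]]'

```text
time_s: 18.6
eef_pos: [0.5375, 0.2253, 0.1155]
eef_rot: [0.02, 0.972, -0.218, 0.084]
wrist_force: [0.0, -1.3, -0.7]
opening: 0.672
```

```bash
cat > f.py <<'E'
from bench import monitor,viewer;import numpy as np,sys
x=np.array([np.cos(-.444),np.sin(-.444),0]);y=np.array([-x[1],x[0],0]);F=[];M=[]
for i in range(4):
    o=monitor.get_obs();F.append(o["wrist_force"]);M.append(o["torque"])
    if i<3:viewer.camera("top")
F=np.mean(F,0);M=np.mean(M,0);p=np.array(o["eef_pos"]);d=p-[.532,.227,0]
print("t",round(o["time_s"],2),"own F",np.round([F@x,F@y,F[2]],1),"own M",np.round([M@x,M@y,M[2]],2),"TCP own mm",np.round([d@x*1e3,d@y*1e3,p[2]*1e3],1),"eef_rot",np.round(o["eef_rot"],3),round(o["opening"],3))
E
python3 f.py;python3 look.py 5
```

```text
t 18.75 own F [ 0.6 -0.4 -0.8] own M [-0.07  0.04 -0.01] TCP own mm [  5.6   0.8 115.5] eef_rot [ 0.019  0.972 -0.218  0.084] 0.672
5 pivot-TCP own mm [ 0.1 -0.9  0.6] pitch 0.15 dyaw -0.0 foot-slot own mm [ 5.5 -0.1] footz 0.0604 npts 88 90 med|r| 0.3
```

Call:
move_arm --motion '[[[-0.04,0,-0.01],[0,0,0],0],[[-0.075,0,-0.012],[0,0,0],0],[[-0.075,0,-0.012],[0,0,0],0]]'

```text
time_s: 19.23
eef_pos: [0.5328, 0.2275, 0.1154]
eef_rot: [0.019, 0.972, -0.218, 0.084]
wrist_force: [-1.2, -0.8, -2.2]
opening: 0.67
```

```bash
python3 f.py;python3 look.py 6
```

```text
t 19.38 own F [-0.8 -1.3 -2. ] own M [-0.14  0.18 -0.  ] TCP own mm [  0.8   0.8 115.4] eef_rot [ 0.019  0.972 -0.218  0.084] 0.671
6 pivot-TCP own mm [ 0.1 -0.9  0.4] pitch 0.42 dyaw 0.02 foot-slot own mm [ 0.5 -0.1] footz 0.0601 npts 89 90 med|r| 0.3
```

Call:
move_arm --motion '[[[-0.004,0,0.025],[0,0,0],0],[[-0.008,0,0.049],[0,0,0],0],[[-0.012,0,0.074],[0,0,0],0],[[-0.012,0,0.074],[0,0,0],0]]'

```text
time_s: 19.98
eef_pos: [0.5332, 0.2274, 0.1108]
eef_rot: [0.019, 0.972, -0.218, 0.084]
wrist_force: [-0.1, -1.0, -1.9]
opening: 0.67
```

```bash
python3 f.py
```

```text
t 20.12 own F [ 0.1 -1.2 -2.2] own M [-0.24  0.12 -0.01] TCP own mm [  0.9   0.8 110.9] eef_rot [ 0.019  0.972 -0.218  0.084] 0.669
```

Call:
move_arm --motion '[[[-0.004,0,0.025],[0,0,0],0],[[-0.008,0,0.049],[0,0,0],0],[[-0.008,0,0.049],[0,0,0],0]]'

```text
time_s: 20.5
eef_pos: [0.5332, 0.2273, 0.1079]
eef_rot: [0.019, 0.972, -0.218, 0.084]
wrist_force: [-0.2, -1.8, -3.1]
opening: 0.669
```

```bash
python3 f.py
```

```text
t 20.65 own F [ 0.5 -1.9 -2.6] own M [-0.35  0.06 -0.01] TCP own mm [  1.    0.8 107.9] eef_rot [ 0.019  0.972 -0.218  0.084] 0.672
```

Call:
move_arm --motion '[[[-0.008,0.008,0.04],[0,0,0],0],[[-0.015,0.008,0.08],[0,0,0],0],[[-0.02,0.008,0.12],[0,0,0],0],[[-0.025,0.008,0.15],[0,0,0],0],[[-0.025,0.008,0.15],[0,0,0],0]]'

```text
time_s: 21.28
eef_pos: [0.533, 0.2269, 0.0987]
eef_rot: [0.019, 0.972, -0.218, 0.084]
wrist_force: [1.0, 0.2, -0.3]
opening: 0.669
```

```bash
python3 f.py
```

```text
t 21.43 own F [ 0.1  0.1 -1.3] own M [-0.01  0.13  0.02] TCP own mm [ 1.1  0.5 99. ] eef_rot [ 0.019  0.972 -0.218  0.085] 0.67
```

Call:
move_arm --motion '[[[-0.008,0,0.05],[0,0,0],0],[[-0.016,0,0.1],[0,0,0],0],[[-0.025,0,0.15],[0,0,0],0],[[-0.033,0,0.2],[0,0,0],0],[[-0.04,0,0.24],[0,0,0],0],[[-0.046,0,0.28],[0,0,0],0],[[-0.046,0,0.28],[0,0,0],0]]'

```text
time_s: 22.3
eef_pos: [0.5334, 0.2268, 0.0821]
eef_rot: [0.019, 0.972, -0.218, 0.085]
wrist_force: [-1.3, -1.0, 2.5]
opening: 0.672
```

```bash
python3 f.py; python3 look.py 7
```

```text
t 22.45 own F [-1.1 -0.9  2.7] own M [-0.24  0.37 -0.01] TCP own mm [ 1.4  0.5 82.2] eef_rot [ 0.019  0.972 -0.218  0.085] 0.673
7 pivot-TCP own mm [-0.  -0.8  2.5] pitch -0.16 dyaw -0.01 foot-slot own mm [ 1.5 -0.3] footz 0.029 npts 87 92 med|r| 0.36
```

Call:
move_arm --motion '[[[-0.007,0,0.04],[0,0,0],0],[[-0.013,0,0.08],[0,0,0],0],[[-0.017,0,0.1],[0,0,0],0],[[-0.017,0,0.1],[0,0,0],0]]'

```text
time_s: 23.05
eef_pos: [0.5343, 0.2266, 0.0773]
eef_rot: [0.019, 0.972, -0.218, 0.085]
wrist_force: [-5.3, -3.7, 13.2]
opening: 0.674
```

```bash
python3 f.py; python3 look.py 8
```

```text
t 23.2 own F [-2.7 -4.9 12.8] own M [-0.58  0.67  0.14] TCP own mm [ 2.3  0.7 77.3] eef_rot [ 0.019  0.972 -0.218  0.085] 0.668
8 pivot-TCP own mm [ 0.4 -0.8  2.6] pitch 2.48 dyaw 0.23 foot-slot own mm [-0.2 -0.2] footz 0.0243 npts 87 93 med|r| 0.43
```

Call:
move_arm --motion '[[[-0.012,0,0.01],[0,0.15,0],0],[[-0.025,0.005,0.02],[0,0.3,0],0],[[-0.025,0.005,0.03],[0,0.3,0],0],[[-0.025,0.005,0.03],[0,0.3,0],0]]'

```text
time_s: 23.8
eef_pos: [0.5351, 0.2262, 0.0769]
eef_rot: [0.024, 0.97, -0.218, 0.108]
wrist_force: [-2.4, -7.7, 18.9]
opening: 0.673
```

```bash
python3 f.py; python3 look.py 9
```

```text
t 23.95 own F [ 0.9 -8.2 19.1] own M [-1.31 -0.11  0.02] TCP own mm [ 3.2  0.6 76.9] eef_rot [ 0.024  0.97  -0.218  0.108] 0.673
9 pivot-TCP own mm [-0.8 -0.8  3.6] pitch 1.63 dyaw 0.08 foot-slot own mm [ 0.5 -0.2] footz 0.0249 npts 87 89 med|r| 0.48
```

Call:
move_arm --motion '[[[0,0.012,0],[0,0,0],0],[[0,0.025,0],[0,0,0],0],[[0,0.025,0],[0,0,0],0],[[-0.004,0.025,0.03],[0,0,0],0],[[-0.004,0.025,0.03],[0,0,0],0]]'

```text
time_s: 24.68
eef_pos: [0.5354, 0.2259, 0.0763]
eef_rot: [0.023, 0.97, -0.218, 0.109]
wrist_force: [-3.6, -3.0, 23.8]
opening: 0.671
```

```bash
python3 f.py; python3 look.py 10
```

```text
t 24.82 own F [-2.2 -4.2 24.1] own M [-1.04  0.08 -0.12] TCP own mm [ 3.6  0.5 76.3] eef_rot [ 0.023  0.97  -0.218  0.109] 0.671
10 pivot-TCP own mm [-0.6 -0.8  3.1] pitch 2.72 dyaw 0.01 foot-slot own mm [-0.2 -0.3] footz 0.0238 npts 86 88 med|r| 0.45
```

The collar looks pitched by about 2.7° (+x end down), close to the slot's wedging angle. I level it with a tool turn.

Call:
move_arm --motion '[[[-0.015,0,-0.02],[0,0.2,0],0],[[-0.03,0,-0.03],[0,0.4,0],0],[[-0.04,0,-0.03],[0,0.6,0],0],[[-0.04,0,-0.03],[0,0.6,0],0]]'

```text
time_s: 25.42
eef_pos: [0.5346, 0.2265, 0.078]
eef_rot: [0.032, 0.964, -0.216, 0.151]
wrist_force: [4.2, -8.5, 17.5]
opening: 0.672
```

```bash
python3 f.py; python3 look.py 11
```

```text
t 25.57 own F [ 7.1 -5.9 18.4] own M [-0.99 -1.28 -0.06] TCP own mm [ 2.6  0.6 77.9] eef_rot [ 0.032  0.964 -0.216  0.151] 0.67
11 pivot-TCP own mm [-1.6 -0.8  3. ] pitch 1.28 dyaw 0.33 foot-slot own mm [-0.4 -0.1] footz 0.0253 npts 80 82 med|r| 0.49
```

Call:
move_arm --motion '[[[0.015,0.005,0],[0,0.1,0],0],[[0.025,0.01,0.02],[0,0.2,0],0],[[0.02,0.01,0.05],[0,0.2,0],0],[[0.015,0.01,0.08],[0,0.2,0],0],[[0.015,0.01,0.08],[0,0.2,0],0]]'

```text
time_s: 26.3
eef_pos: [0.536, 0.2257, 0.0759]
eef_rot: [0.035, 0.962, -0.216, 0.164]
wrist_force: [-12.6, -5.1, 42.5]
opening: 0.672
```

```bash
python3 f.py; python3 look.py 12
```

```text
t 26.45 own F [ -8.8 -10.3  42.4] own M [-2.41 -0.25 -0.55] TCP own mm [ 4.2  0.6 75.9] eef_rot [ 0.035  0.962 -0.216  0.164] 0.678
12 pivot-TCP own mm [-2.3 -0.7  3.5] pitch 2.81 dyaw -0.0 foot-slot own mm [-1.3 -0.1] footz 0.0239 npts 79 80 med|r| 0.51
```

```bash
cat > home.py <<'E'
from h import *
import sys
D=[.532,.227,-.444]
def lower(tag,roi=(200,370,230,348)):
    S=cv2.imread(f"pics/raw_scene_{tag}.png");m=cv2.morphologyEx(orange(S,roi),cv2.MORPH_CLOSE,np.ones((5,5),np.uint8));l,c,s,_=cv2.connectedComponentsWithStats(m)
    m=c==1+np.argmax(s[1:,4]);return {x:np.nonzero(m[:,x])[0].max()+.5 for x in range(640) if m[:,x].any()}
lo=lower(sys.argv[1]);ax=np.array([np.cos(-.444),np.sin(-.444)]);ay=np.array([-ax[1],ax[0]])
for dz in(0,.004):
    c=np.array(D[:2])+.001*ax
    B=np.array([[a*.053,b*.04,z] for a in(-1,1) for b in(-1,1) for z in(.062+dz,.066+dz)])
    h=hullmask("scene",place(B,[c[0],c[1],-.444]))>.5
    pr={x:np.nonzero(h[:,x])[0].max()+.5 for x in range(640) if h[:,x].any()}
    print("dz",dz," ".join(f"{x}:{pr[x]-lo[x]:+.0f}" for x in sorted(set(lo)&set(pr))[::4]))
E
python3 home.py 12; python3 home.py 7
```

```text
dz 0 230:+1 234:+1 238:+1 242:+1 246:+1 250:+5 254:+10 258:+12 262:+10 266:+8 270:+7 274:+5 278:+3 282:+1 286:+2 290:+1 294:+1 298:+1 302:+2 306:+1
dz 0.004 230:-1 234:-1 238:-2 242:-1 246:-1 250:+3 254:+8 258:+9 262:+8 266:+6 270:+4 274:+3 278:+1 282:-1 286:-1 290:-1 294:-1 298:-1 302:-1 306:-1
dz 0 223:+4 227:+4 231:+3 235:+4 239:+3 243:+4 247:+3 251:+6 255:+12 259:+11 263:+10 267:+8 271:+6 275:+4 279:+4 283:+4 287:+4 291:+3 295:+4 299:+4 303:+4 307:+3
dz 0.004 222:+3 226:+1 230:+2 234:+2 238:+1 242:+1 246:+2 250:+3 254:+8 258:+9 262:+8 266:+6 270:+4 274:+3 278:+2 282:+2 286:+1 290:+2 294:+2 298:+2 302:+1 306:+2
```

```bash
cat > home2.py <<'E'
from h import *
import sys
from scipy.optimize import least_squares
def sub(im,box_):
    # subpixel lower/left/right boundary of the orange collar: lowest crossing of orange score per column
    f=im.astype(np.float32);s=f[...,2]-.5*f[...,1]-.5*f[...,0]-0
    x0,x1,y0,y1=box_;m=(s[y0:y1,x0:x1]>45).astype(np.uint8);l,c,st,_=cv2.connectedComponentsWithStats(m);k=1+np.argmax(st[1:,4]);out=[]
    for x in range(x1-x0):
        r=np.nonzero(c[:,x]==k)[0]
        if len(r)<2:continue
        y=r.max()+y0;pk=s[max(y-4,0):y+1,x+x0].max();th=pk/2
        while s[y,x+x0]>th:y+=1
        out.append((x+x0,y-1+(s[y-1,x+x0]-th)/(s[y-1,x+x0]-s[y,x+x0])))
    return np.array(out)
def fitz(im,box_,p0,zc):
    P=sub(im,box_)[3:-3]
    def low(v):
        B=np.array([[a*.053,b*.04,-.002+c] for a in(-1,1) for b in(-1,1) for c in(0,.004)])
        Q=np.array([v[0],v[1],v[2]])+(R.from_euler("z",p0[2])*R.from_euler("y",v[3])).apply(B)
        h=cv2.convexHull(proj("scene",Q).astype(np.float32));return [cv2.pointPolygonTest(h,(float(a),float(b)),True) for a,b in P]
    out=[]
    for fixed in(0,1):
        f=lambda v:np.r_[low(np.r_[p0[:2]+np.array(v[2:4]),v[0],v[1]]),np.array(v[2:4])*(3000 if fixed else 400)]
        r=least_squares(f,[zc,0,0,0],loss="soft_l1",diff_step=1e-4,x_scale=[.01,.05,.01,.01]);out.append((np.round((r.x[0]-zc)*1e3,1),round(np.degrees(r.x[1]),2),np.round(r.x[2:]*1e3,1),round(np.median(np.abs(r.fun)),2)))
    return out
if __name__=="__main__":
    ax=np.array([np.cos(-.444),np.sin(-.444)]);s=np.array([.532,.227])+.001*ax
    print("table ref",fitz(cv2.imread("pics/scene0.png"),(330,420,235,300),[.482,-.0202,-.2],.042))
    for t in sys.argv[1:]:print(t,"vs home",fitz(cv2.imread(f"pics/raw_scene_{t}.png"),(200,330,235,390),[s[0],s[1],-.444],.064))
E
python3 home2.py 6 7 8 9 10 11 12
```

```text
table ref [(np.float64(1.7), np.float64(-0.01), array([-0. ,  0.4]), np.float64(0.09)), (np.float64(1.3), np.float64(0.64), array([-0.,  0.]), np.float64(0.12))]
6 vs home [(np.float64(37.7), np.float64(-0.01), array([ 0.9, -0.8]), np.float64(0.17)), (np.float64(39.0), np.float64(0.08), array([-0. ,  0.2]), np.float64(0.19))]
7 vs home [(np.float64(6.6), np.float64(-0.07), array([0., 0.]), np.float64(0.13)), (np.float64(6.7), np.float64(-0.05), array([-0. ,  0.1]), np.float64(0.14))]
8 vs home [(np.float64(1.9), np.float64(-0.12), array([ 1.2, -0.3]), np.float64(0.11)), (np.float64(1.5), np.float64(1.58), array([0., 0.]), np.float64(0.16))]
9 vs home [(np.float64(2.5), np.float64(-0.13), array([0.7, 0.2]), np.float64(0.1)), (np.float64(2.4), np.float64(0.43), array([0.3, 0.2]), np.float64(0.13))]
10 vs home [(np.float64(2.2), np.float64(-0.14), array([1., 0.]), np.float64(0.12)), (np.float64(1.2), np.float64(1.97), array([0.1, 0.1]), np.float64(0.13))]
11 vs home [(np.float64(1.9), np.float64(-0.2), array([-0.1, -0. ]), np.float64(0.07)), (np.float64(2.2), np.float64(-0.65), array([-0., -0.]), np.float64(0.06))]
12 vs home [(np.float64(1.8), np.float64(0.02), array([0. , 0.3]), np.float64(0.09)), (np.float64(1.7), np.float64(-0.13), array([0., 0.]), np.float64(0.11))]
```

The earlier pitch reading was an artefact: my crop cut off the near collar corner. With the corrected fit, picture 12 stands +1.8 mm against the known table reference bias of +1.7 mm, and pitch is 0, so the collar is home. I ease the push from 42 N.

Call:
move_arm --motion '[[[-0.01,0.01,-0.02],[0,0,0],0],[[-0.012,0.025,-0.045],[0,0,0],0],[[-0.012,0.025,-0.045],[0,0,0],0],[[-0.012,0.025,-0.045],[0,0,0],0]]'

```text
time_s: 27.05
eef_pos: [0.5357, 0.2256, 0.0764]
eef_rot: [0.033, 0.962, -0.216, 0.165]
wrist_force: [10.3, -3.0, 12.5]
opening: 0.672
```

```bash
python3 f.py; python3 look.py 13 >/dev/null; python3 home2.py 13
python3 - <<'E'
from h import *
# bystanders and capsules now vs start
T0=cv2.imread("pics/top0.png");T=cv2.imread("pics/raw_top_13.png")
d=cv2.absdiff(T0,T).max(2)
for n,(x,y) in(("cup",(290,184)),("tamper",(361,200)),("jar",(241,182))):print(n,"diff",d[y-18:y+18,x-18:x+18].mean().round(1))
for t in("cup","tamper","spice_jar"):
    print(t,[(round(x["score"],2),np.round(np.array(x["centre"])*[640,480],1).tolist()) for x in spotter.search_frame("scene",t)[:1]],[(round(x["score"],2),np.round(np.array(x["centre"])*[640,480],1).tolist()) for x in spotter.search_frame("top",t)[:1]])
print([(round(x["score"],2),np.round(np.array(x["centre"])*[640,480]).tolist()) for x in spotter.search_frame("top","cap_0_center")])
E
```

```text
t 27.2 own F [ 9.3  1.6 12.6] own M [ 0.04 -1.74  0.16] TCP own mm [ 4.   0.3 76.4] eef_rot [ 0.033  0.962 -0.216  0.165] 0.672
table ref [(np.float64(1.7), np.float64(-0.01), array([-0. ,  0.4]), np.float64(0.09)), (np.float64(1.3), np.float64(0.64), array([-0.,  0.]), np.float64(0.12))]
13 vs home [(np.float64(1.7), np.float64(0.04), array([-0. , -0.2]), np.float64(0.07)), (np.float64(1.7), np.float64(0.12), array([ 0. , -0.1]), np.float64(0.08))]
cup diff 3.9
tamper diff 4.8
jar diff 4.4
cup [(0.6, [240.8, 232.3])] []
tamper [] [(0.78, [359.5, 200.5])]
spice_jar [(0.59, [220.9, 248.0])] [(0.65, [243.1, 184.2])]
[(0.53, [457.0, 357.0]), (0.47, [472.0, 361.0])]
```

Call:
move_arm --motion '[[[0.008,0,0.025],[0,0,0],0],[[0.008,0,0.025],[0,0,0],0],[[0.008,0,0.025],[0,0,0],0],[[0.008,0,0.025],[0,0,0],0]]'

```text
time_s: 28.15
eef_pos: [0.5359, 0.2255, 0.0761]
eef_rot: [0.033, 0.962, -0.216, 0.165]
wrist_force: [-0.1, -1.8, 26.6]
opening: 0.669
```

```bash
python3 f.py; python3 look.py 14 >/dev/null; python3 home2.py 14
```

```text
t 28.3 own F [ 0.1 -1.1 26.1] own M [-0.92 -0.71 -0.1 ] TCP own mm [ 4.2  0.4 76.1] eef_rot [ 0.033  0.962 -0.216  0.165] 0.673
table ref [(np.float64(1.7), np.float64(-0.01), array([-0. ,  0.4]), np.float64(0.09)), (np.float64(1.3), np.float64(0.64), array([-0.,  0.]), np.float64(0.12))]
14 vs home [(np.float64(1.2), np.float64(0.87), array([-0.2,  0. ]), np.float64(0.07)), (np.float64(1.7), np.float64(0.1), array([-0., -0.]), np.float64(0.08))]
```

The push is now a steady 26 N straight down with side forces near zero, and the collar is home and level. I hand in.

```bash
python3 -c "
from bench import workorder;print(workorder.hand_in())"
```

```text
the job is handed in; nothing more can be done
None
```

I poured all four capsules into the tub, turned the bin upright, pressed it home in the dock and handed in at about 28 s, still gripping it. No verdict was reported.

- **Capsules:** the picture taken after the pour shows all four on the tub floor. In the last check the capsule finder reported only two of them there, with scores of about 0.5.
- **Bin in dock:** the camera fit puts the collar within about 0.5 mm of fully down, after removing the +1.7 mm offset measured with the bin on the table. I could not read the switch directly. The last push was about 26 N down with side forces near 1 N, well above the 6.6 N spring.
- **Bystanders:** the top picture is almost unchanged around the cup, tamper and jar. The finder missed the tamper in the scene view and the cup in the top view. It put the cup about 10 px from its first place in the scene view, which I take to be the arm partly hiding it.
- **What went wrong on the way:**
  - The first insertion caught on the bevel at about 23 N and tilted the bin 9° in the grip. I backed out, levelled it by tilting the tool and went in again, so the tool ends tilted about 20° while the bin is level.
  - While seating it, one reading reached 42 N at the wrist. I took this as the bin pressing on the dock and eased off, but it is above the 40 N limit set for the arm and the gripper's body.
  - An apparent 2.7° tilt near the end came from a cropped camera region and was not real.

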